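Refill the blue bin of a click-stop parts carousel

ROBOT

A 6-joint arm with a two-finger parallel gripper is mounted at the origin on the work surface. World frame = base frame: x ahead of the robot, y to its left, z up, the work surface at z = 0. Lengths are in mm, angles in rad, forces in N, time in s.
With the tool pointing down it reaches from about 350 to 875 mm from the base axis. Payload 4.2 kg.
Tool frame: the origin (TCP) lies at the very end of the fingers, on their centre line; the grasp point (between the pads) lies 19 mm behind it; z points along the fingers, y is the line along which they close (so a half turn about z gives the same grasp; the last joint's range is limited). The gripper opens to 87 mm and grips with 3 to 60 N. Pads are 19 mm wide; open, the fingers measure 117 mm over their backs; the gripper's body (75 mm by 190 mm) begins 51 mm behind the grasp point.
Start: joints at [-1.049, 0.385, 0.008, 0, -1.194, -0.259], TCP at [162.383, -603.516, 222.55] pointing down, gripper open.
Joint ranges: [-3.14, 3.14], [-1.21, 2.06], [-1.07, 1.41], [-3.16, 2.05], [-2.99, -0.16], [-3.1, 3.1]. Speed limits (rad/s): [2.79, 2.79, 3.14, 3.14, 3.14, 3.14].

INTERFACE

Orientations are given as a rotation vector (axis times angle).
In Python, from station import readout, optics, ctrl gives the robot as it stands.
- The arm moves only by the tool carry_out, never from a script. Its argument "moves" is a list of rows, each an object of numbers: "dx", "dy", "dz": the shift along the tool's x, y, z scaled (see below); "ax", "ay", "az": the turn, a rotation vector about the tool's x, y, z scaled (see below). In form: [{"dx": .., "dy": .., "dz": .., "ax": .., "ay": .., "az": ..}, ...]. A call has exactly 5 rows; each row is the pose to reach, as a shift and turn from the pose commanded when the call began, along the tool's axes at that moment, turning the shorter way round; what a row does not reach only later rows make up. The controller multiplies each number of a shift by 0.1 m and each number of a turn by pi rad. A row lasts 1/8 s, in which the tool goes at most 62.5 mm and 10.7 degrees, less where a joint would pass 70% of its speed; a pose out of reach is approached as far as the arm can. A call with a number of a shift or a turn outside -1 to 1 is refused whole. A call with a gripper value outside its range is refused whole. "fingers" is the closure, from 0 (fully open) to 1 (shut), set as the call begins (left out, the last holds). The fingers move at their own pace and stop on an object; "squeeze" is the grip in N (left out, the last holds). Time passes only in rows, so rows that repeat a pose let the fingers close, or fill a call up. It gives the time, the measured TCP pose, the force, the opening and the grip force at its end, in the units of the state.
- readout.read_state(): the state, without advancing time (a new reading comes with each control period).
- optics.get_image(name): name is "scene" or "top" or "wrist"; returns a dict with "img" (480x640x3 uint8, red, green, blue), "fx", "fy", "cx", "cy" (pixels), "R" (3x3) and "t" (3): a world point X has camera coordinates R X + t. Camera axes: x right, y down, z forward; pixel columns grow to the right and rows downward; lengths in mm; the calibration is good to about 2 mm. A picture is of the moment at which its call begins. There is no depth.
- ctrl.finish_job(): hands the job in; it is judged then, once.
The state is a dict: "time": time; "joint_pos": joint angles; "dq": joint speeds; "tau": joint torques, N m; "tcp_pos": TCP position; "eef_rot": TCP orientation; "wrist_force": force on the tool from outside, world axes, zero at the start; "moment": the same for the moment, N m; "finger_gap": opening from 0.0 (shut) to 1.0 (fully open); "gripper_force": force on a finger pad.
Only numpy, scipy, OpenCV 4.12 (cv2) and the standard library are available. Lean on these libraries where they do the work, as an engineer would, in place of code of your own. Each camera call takes 0.05 s, during which the arm holds its last target. There are 200 camera calls.

TASK

Turn the parts carousel anticlockwise by its orange grip, one click, so that the empty blue bin rests at the open loading place. Then take the blue cup of brass spacers out from under the low light bar, pour all six spacers into the blue bin, and stand the empty cup upright on the green mat again. Leave the carousel in that click and do not shift the other loose things (jar, tape, screwdriver, bottle, battery).

Things in the scene. Friction and masses are not known exactly. Their poses are not given: they have to be found in the camera images.
- tray (a joint): Turning tray of the carousel, rad, grows anticlockwise seen from above. Spring clicks at 0, 1.257 and 2.513 (72 degrees apart), hard stops 0.2 beyond the first and last; starts near 0. The hump half way between clicks takes up to about 0.2 N m; let go past it, the tray springs on into the next click by itself, to within about 0.05 rad.
- carousel: Fixed base of the carousel; origin at the centre of its underside on the mat, z the tray's axis. Its own -x side, marked by a yellow tongue on the mat, is the loading place, open above. The other four bin places are roofed by clear plates (88 mm wide, 40 to 132 mm from the axis) on posts at 137 mm, all below 82 mm. The tray is a disc 248 mm across with five square open bins.
- loading (a point): Point of the fixed base at the loading place: centre of the inner floor of whichever bin is there, 85 mm from the tray's axis.
- blue_bin (a point): Centre of the inner floor of the empty blue bin, 85 mm from the tray's axis; turns with the tray. One click short of the loading place at the start, exactly there when the tray reads 1.257. Inside 64 x 64 mm (one pair of walls radial), 47 deep, walls 3; rim 47 mm above this point. The other four bins are white and full of other parts.
- grip (a point): Middle of the orange grip bar on the tray's axis, above the cover: 56 mm long, 14 thick, 24 tall (12 up and 12 down from this point), top 106 mm above the mat. The bar's length lies along this point's x axis and turns with the tray.
- lamp: Fixed bench light, origin on the mat. Aluminium light bar along its x, from x -140 to +180 mm, 24 wide, underside 150 and top 172 mm above the mat; it hangs straight over the cup, so no gripper can come down upright there. One post (18 mm thick) at x +165 on a foot 80 x 120 x 12 carries it. Open on both long sides (its +y and -y) and towards the robot.
- cup: Slippery blue plastic parts cup, square, open at the top, standing upright below the light bar, its axis within 6 mm of the bar's middle line; origin at the centre of its underside, x and y square to its flat sides, turned up to 0.25 rad from the light's axes. 52 x 52 mm outside, 65 tall, straight walls 3 thick, floor 3. 50 to 100 g; may turn in a weak grip, 30 N holds it. Holds the six spacers.
- spacer0: Polished brass spacer, a plain cylinder 14 mm across and 14 tall, about 13 g, slippery on the cup (friction about 0.2); origin at its middle. Starts in the cup.
- spacer1: Polished brass spacer, a plain cylinder 14 mm across and 14 tall, about 13 g, slippery on the cup (friction about 0.2); origin at its middle. Starts in the cup.
- spacer2: Polished brass spacer, a plain cylinder 14 mm across and 14 tall, about 13 g, slippery on the cup (friction about 0.2); origin at its middle. Starts in the cup.
- spacer3: Polished brass spacer, a plain cylinder 14 mm across and 14 tall, about 13 g, slippery on the cup (friction about 0.2); origin at its middle. Starts in the cup.
- spacer4: Polished brass spacer, a plain cylinder 14 mm across and 14 tall, about 13 g, slippery on the cup (friction about 0.2); origin at its middle. Starts in the cup.
- spacer5: Polished brass spacer, a plain cylinder 14 mm across and 14 tall, about 13 g, slippery on the cup (friction about 0.2); origin at its middle. Starts in the cup.
- jar: The small amber jar (32 mm across, 40 tall) that stands under the light bar, about 120 mm from the cup on the robot side. Loose bystander; origin at the centre of its underside.
- tape: A yellow roll of tape lying flat, 68 mm across, 18 tall. Loose bystander; origin at the centre of its underside.
- screwdriver: A red-handled screwdriver, 150 mm, lying on the mat. Loose bystander; origin at the centre of its underside.
- flux: A white bottle with a red cap, 48 mm across, 110 tall. Loose bystander; origin at the centre of its underside.
- battery: A flat black battery pack, 55 x 85 x 12. Loose bystander; origin at the centre of its underside.
- mat: The green bench mat, 2 mm thick; its top is 2 mm above the world's z = 0 and everything stands on it.
Mind the look-alikes: they are no part of the job. What is meant by the cup is not white, and is the larger of those in its own colour.

How it is judged (in metres and radians):
On the way, in this order (a step that is already met when the one before it is completed fails the run):
1. the carousel rests in the next click, the blue bin at the loading place, with all the spacers still in the cup (value of joint tray between 1.137 and 1.377 rad and velocity of joint tray between -0.2 and 0.2 rad/s and distance between each of spacer0, spacer1, spacer2, spacer3, spacer4, spacer5 and cup below 0.08 m), for 0.3 s.
2. all six spacers are in the blue bin, which is at the loading place (value of joint tray between 1.137 and 1.377 rad and horizontal distance between each of spacer0, spacer1, spacer2, spacer3, spacer4, spacer5 and blue_bin below 0.039 m and z of spacer0 in the frame of blue_bin between 0 and 0.045 m and z of spacer1 in the frame of blue_bin between 0 and 0.045 m and z of spacer2 in the frame of blue_bin between 0 and 0.045 m and z of spacer3 in the frame of blue_bin between 0 and 0.045 m and z of spacer4 in the frame of blue_bin between 0 and 0.045 m and z of spacer5 in the frame of blue_bin between 0 and 0.045 m), for 0.3 s.
At the end, for the whole second after the job is handed in: The tray is within 0.12 rad of the click that puts the blue bin at the loading place, all six spacers are inside the blue bin, and the cup stands upright (within 7 degrees) and still on the mat, released (all of step 2 and angle between cup's own z axis and vertical below 0.12 rad and height (world z) of cup below 0.008 m and linear speed of cup below 0.03 m/s); the robot touches nothing.
It fails at once if the jar is shifted by more than 30 mm (distance of jar from where it was at the start of the episode above 0.03 m).
It fails at once if the tape is shifted by more than 30 mm (distance of tape from where it was at the start of the episode above 0.03 m).
It fails at once if the screwdriver is shifted by more than 30 mm (distance of screwdriver from where it was at the start of the episode above 0.03 m).
It fails at once if the flux is shifted by more than 30 mm (distance of flux from where it was at the start of the episode above 0.03 m).
It fails at once if the battery is shifted by more than 30 mm (distance of battery from where it was at the start of the episode above 0.03 m).
It also fails if it takes over 72 s, if anything falls off the work surface, if the arm or the gripper's body presses on something with over 40 N, if the wrist force passes 120 N, or if a joint passes its speed limit or range.

## Working session

There is one attempt and no reset: what is moved stays moved. The work goes in short steps, Python scripts to look and compute and a tool call to move; the robot and the scene stay as the last step left them, time stands still between calls to the robot, and variables do not carry over. Pictures are saved under pics/ and viewed, at most 10 in all, crops included, and the job is handed in when it is done.

Besides the shell and the picture viewer there is one more tool, called after "Emit:" as a command line: name --argument value ..., lists and objects as JSON in quotes. carry_out: Moves the arm, as the interface text tells. Its arguments: {"type":"object","properties":{"moves":{"type":"array","items":{"type":"object","properties":{"dx":{"type":"number","minimum":-1,"maximum":1},"dy":{"type":"number","minimum":-1,"maximum":1},"dz":{"type":"number","minimum":-1,"maximum":1},"ax":{"type":"number","minimum":-1,"maximum":1},"ay":{"type":"number","minimum":-1,"maximum":1},"az":{"type":"number","minimum":-1,"maximum":1}}}},"fingers":{"type":"number"},"squeeze":{"type":"number"}},"required":["moves"]}

```bash
ls; mkdir -p pics; python3 - <<'E'
from station import readout, optics, ctrl
import cv2,pickle
print(readout.read_state())
d={}
for n in ["scene","top"]:
    o=optics.get_image(n); d[n]=o
    cv2.imwrite(f"pics/{n}0.png",o["img"][:,:,::-1]); print(n,o["fx"],o["fy"],o["cx"],o["cy"],o["R"],o["t"])
pickle.dump(d,open("cams.pkl","wb"))
E
```

```text
pics
{'time': 0.0, 'joint_pos': array([-1.04940340e+00,  3.85581409e-01,  6.59269813e-03, -4.92529246e-04,
       -1.19399258e+00, -2.58618774e-01]), 'dq': array([ 0.00081653,  0.00105028,  0.00019477,  0.0011233 ,  0.00211114,
       -0.00053005]), 'tau': array([-7.39730676e-04, -3.90670788e+01,  1.87400258e+01,  4.21977729e+00,
        1.09574132e-02, -1.86398493e-04]), 'tcp_pos': array([ 162.21497851, -602.94608034,  221.43259926]), 'eef_rot': array([ 0.41124157, -3.11414737, -0.00344735]), 'wrist_force': array([ 0.30082614,  0.24730355, -0.41031871]), 'moment': array([ 0.00335295, -0.00581682, -0.04594181]), 'gripper_force': 0.0, 'finger_gap': 0.9998869756298617}
scene 489.7235904392598 489.7235904392598 323.4861477713394 242.69525935925455 [[-0.86334797  0.50431437 -0.01724238]
 [ 0.39124988  0.6474289  -0.65403314]
 [-0.31867509 -0.57140426 -0.75626937]] [ 480.45684367 -168.69909748 1440.90941067]
top 602.1936559459991 602.1936559459991 314.79118086779243 244.92639862082896 [[ 2.34118210e-03 -9.99965214e-01 -8.00554572e-03]
 [-9.82789701e-01 -8.22085087e-04 -1.84726091e-01]
 [ 1.84713084e-01  8.30024530e-03 -9.82757438e-01]] [   8.96395647  552.359348   1489.64661483]
```

View pics/scene0.png

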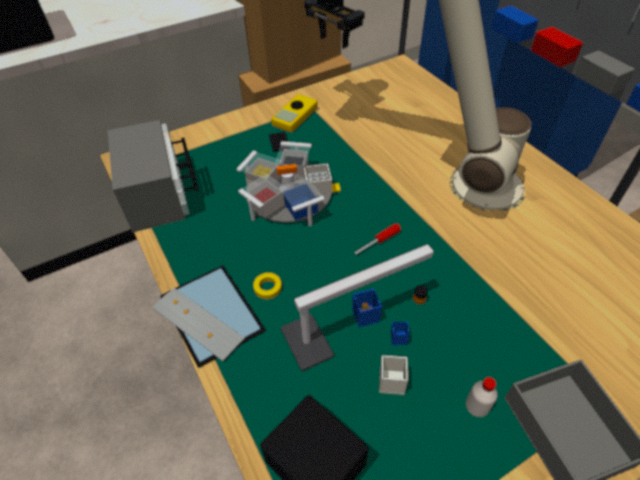

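View pics/top0.png

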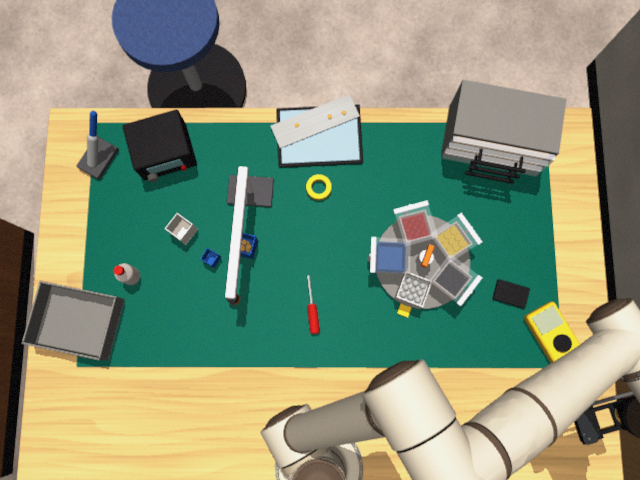

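```bash
cat > h.py <<'E'
import numpy as np, cv2, pickle
from scipy.spatial.transform import Rotation as Rot
C=pickle.load(open("cams.pkl","rb"))
def proj(c,X):
    c=C[c] if isinstance(c,str) else c
    p=np.atleast_2d(X)@c["R"].T+c["t"]
    return np.c_[c["fx"]*p[:,0]/p[:,2]+c["cx"],c["fy"]*p[:,1]/p[:,2]+c["cy"]]
def plane(c,uv,z):
    c=C[c] if isinstance(c,str) else c
    uv=np.atleast_2d(uv).astype(float)
    d=np.c_[(uv[:,0]-c["cx"])/c["fx"],(uv[:,1]-c["cy"])/c["fy"],np.ones(len(uv))]@c["R"]
    o=-c["R"].T@c["t"]
    return o+d*((z-o[2])/d[:,2])[:,None]
E
python3 - <<'E'
from h import *
t=C["top"]["img"];s=C["scene"]["img"]
def crop(im,x,y,w,h,k): return cv2.resize(im[y:y+h,x:x+w],None,fx=k,fy=k,interpolation=cv2.INTER_CUBIC)[:,:,::-1]
cv2.imwrite("pics/topcrop.png",np.hstack([crop(t,205,160,80,150,4),crop(t,360,190,120,150,4)]))
cv2.imwrite("pics/scenecrop.png",np.hstack([crop(s,280,240,160,130,3),crop(s,235,135,106,130,3)]))
def blob(c,lo,hi,box):
    x0,y0,x1,y1=box
    hsv=cv2.cvtColor(C[c]["img"],cv2.COLOR_RGB2HSV)[y0:y1,x0:x1]
    m=cv2.inRange(hsv,lo,hi); ys,xs=np.nonzero(m)
    r=cv2.minAreaRect(np.c_[xs+x0,ys+y0].astype(np.float32))
    return len(xs),xs.mean()+x0,ys.mean()+y0,r
r=blob("top",(5,150,120),(18,255,255),(410,235,445,280));print("grip",r, plane("top",cv2.boxPoints(r[3]),108),plane("top",r[1:3],108))
r=blob("top",(22,150,120),(32,255,255),(390,295,420,320));print("tongue",r,plane("top",r[1:3],3))
r=blob("scene",(5,150,120),(18,255,255),(270,155,305,185));print("gripS",r,plane("scene",r[1:3],102))
for z in (174,): 
  r=blob("top",(0,0,190),(180,40,255),(222,160,252,305));print("bar",r,plane("top",cv2.boxPoints(r[3]),z))
E
```

```text
grip (128, np.float64(427.4765625), np.float64(255.1640625), ((427.4751281738281, 255.16970825195312), (5.71771764755249, 22.736339569091797), 19.653825759887695)) [[ 492.21661298 -250.3355965   108.        ]
 [ 545.52494899 -270.73736409  108.        ]
 [ 540.72100865 -283.80381701  108.        ]
 [ 487.47960595 -263.33040339  108.        ]] [[ 516.4115661  -267.02447984  108.        ]]
tongue (125, np.float64(403.736), np.float64(310.168), ((403.71234130859375, 310.2671203613281), (11.821155548095703, 10.533703804016113), 20.556045532226562)) [[ 390.02265756 -220.11285751    3.        ]]
gripS (141, np.float64(286.177304964539), np.float64(168.1418439716312), ((286.56756591796875, 168.40541076660156), (7.891151428222656, 19.72787857055664), 80.53767395019531)) [[ 517.73532972 -267.02306908  102.        ]]
bar (1235, np.float64(235.89959514170042), np.float64(232.37813765182187), ((236.04782104492188, 231.65878295898438), (9.514192581176758, 131.8468017578125), 5.856013774871826)) [[406.93087534 217.57890065 174.        ]
 [724.06778155 194.58599094 174.        ]
 [721.61696191 171.65532005 174.        ]
 [404.71308957 195.5589055  174.        ]]
```

View pics/topcrop.png

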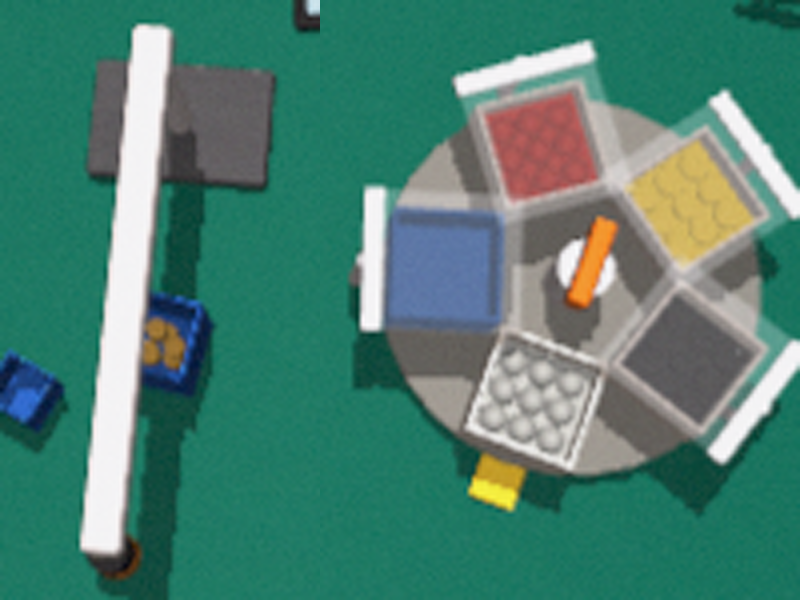

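View pics/scenecrop.png

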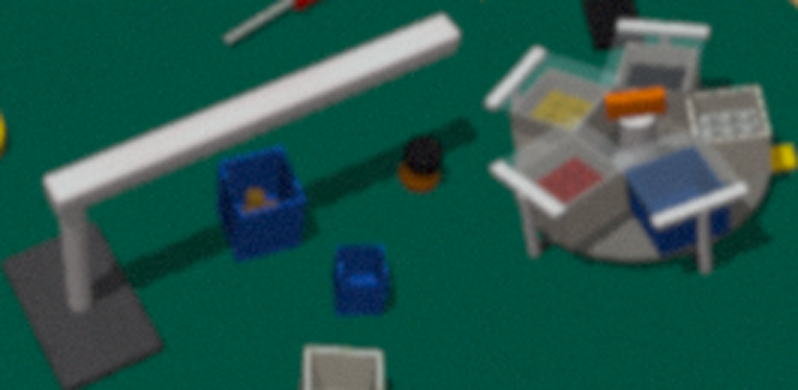

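```bash
cat >> h.py <<'E'
import json
def cur():
    from station import readout
    s=readout.read_state(); return np.array(s["tcp_pos"]),Rot.from_rotvec(s["eef_rot"])
def plan(wps,start=None,step=100,ang=50):
    """wps: list of (pos,Rot); prints calls"""
    p,R=start or cur()
    for P,Q in wps:
        P=np.array(P,float); Q=Q or R
        rv=(R.inv()*Q).as_rotvec(); dp=P-p
        n=int(max(1,np.ceil(np.linalg.norm(dp)/step-1e-3),np.ceil(np.degrees(np.linalg.norm(rv))/ang-1e-3)))
        R0,p0=R,p
        for k in range(n):
            f=(k+1)/n; P1=p0+dp*f; R1=R0*Rot.from_rotvec(rv*f)
            sh=R.inv().apply(P1-p)/100; w=(R.inv()*R1).as_rotvec()/np.pi
            rows=[]
            for r in range(1,6):
                v=np.r_[sh,w]*r/5
                rows.append({a:round(float(x),3) for a,x in zip(("dx","dy","dz","ax","ay","az"),v) if abs(x)>.0006})
            print(json.dumps(rows)); p,R=P1,R1
    return p,R
def frame(z,y):
    z=np.array(z,float);z/=np.linalg.norm(z); y=np.array(y,float); y-=z*(y@z); y/=np.linalg.norm(y)
    return Rot.from_matrix(np.c_[np.cross(y,z),y,z])
E
python3 - <<'E'
from h import *
from scipy.optimize import minimize
def mask(c,box):
    x0,y0,x1,y1=box; hsv=cv2.cvtColor(C[c]["img"],cv2.COLOR_RGB2HSV)
    m=cv2.inRange(hsv,(105,120,20),(125,255,255)); o=np.zeros_like(m); o[y0:y1,x0:x1]=m[y0:y1,x0:x1]
    o=cv2.morphologyEx(o,cv2.MORPH_CLOSE,np.ones((9,9),np.uint8)); return o
box=np.array([[a,b,c] for a in(-26,26) for b in(-26,26) for c in(0,65)],float)
def sil(c,q,K=8):
    X=box@Rot.from_euler("z",q[2]).as_matrix().T+[q[0],q[1],2]
    h=cv2.convexHull(((proj(c,X)+.5)*K-.5).round().astype(np.int32)); o=np.zeros((480*K,640*K),np.uint8)
    cv2.fillConvexPoly(o,h,255); return cv2.resize(o,(640,480),interpolation=cv2.INTER_AREA).astype(float)/255
ms=mask("scene",(348,284,386,328))/255.; mt=mask("top",(242,228,262,262))/255.
vis=np.ones((480,640)); vis[:,:244]=0
def cost(q): return np.abs(sil("scene",q)-ms).sum()+np.abs((sil("top",q)-mt)*vis).sum()
best=min((minimize(cost,[x,200,w],method="Nelder-Mead",options=dict(initial_simplex=[[x,200,w],[x+8,200,w],[x,192,w],[x,200,w+.15]])) for x in(490,510,530) for w in(-.25,-.07,.1)),key=lambda r:r.fun)
print(ms.sum(),mt.sum(),best.x,best.fun)
x=best.x[0];print("bar y there",206.5-.0741*(x-405.8))
for c in("scene","top"): 
    o=lambda q:cost(q)
print("jar?",plane("top",[[234,297]],42))
g=np.array([517,-267.]); a=np.radians(69.3)
Q=frame([0,0,-1],[np.cos(a),np.sin(a),0])
p,R=plan([((340,-435,215),None),((517,-267,170),Q)],step=110)
print("desc");plan([((517,-267,91),Q)],start=(p,R))
E
```

```text
792.0 224.0 [ 5.54721344e+02  1.93414331e+02 -3.03901103e-01] 192.50196078431372
bar y there 195.46492843501377
jar? [[419.54443668 214.5687877   42.        ]]
[{"dx": -0.144, "dy": 0.077, "dz": 0.005}, {"dx": -0.287, "dy": 0.155, "dz": 0.009}, {"dx": -0.431, "dy": 0.232, "dz": 0.014}, {"dx": -0.574, "dy": 0.31, "dz": 0.018}, {"dx": -0.718, "dy": 0.387, "dz": 0.023}]
[{"dx": -0.144, "dy": 0.077, "dz": 0.005}, {"dx": -0.287, "dy": 0.155, "dz": 0.009}, {"dx": -0.431, "dy": 0.232, "dz": 0.014}, {"dx": -0.574, "dy": 0.31, "dz": 0.018}, {"dx": -0.718, "dy": 0.387, "dz": 0.023}]
[{"dx": -0.144, "dy": 0.077, "dz": 0.005}, {"dx": -0.287, "dy": 0.155, "dz": 0.009}, {"dx": -0.431, "dy": 0.232, "dz": 0.014}, {"dx": -0.574, "dy": 0.31, "dz": 0.018}, {"dx": -0.718, "dy": 0.387, "dz": 0.023}]
[{"dx": -0.143, "dy": 0.077, "dz": 0.03, "az": 0.013}, {"dx": -0.286, "dy": 0.155, "dz": 0.06, "az": 0.026}, {"dx": -0.429, "dy": 0.232, "dz": 0.09, "az": 0.04}, {"dx": -0.572, "dy": 0.31, "dz": 0.121, "az": 0.053}, {"dx": -0.715, "dy": 0.387, "dz": 0.151, "az": 0.066}]
[{"dx": -0.124, "dy": 0.105, "dz": 0.03, "az": 0.013}, {"dx": -0.248, "dy": 0.211, "dz": 0.06, "az": 0.026}, {"dx": -0.372, "dy": 0.316, "dz": 0.09, "az": 0.04}, {"dx": -0.496, "dy": 0.421, "dz": 0.12, "az": 0.053}, {"dx": -0.62, "dy": 0.527, "dz": 0.151, "az": 0.066}]
[{"dx": -0.1, "dy": 0.129, "dz": 0.03, "az": 0.013}, {"dx": -0.199, "dy": 0.257, "dz": 0.06, "az": 0.026}, {"dx": -0.299, "dy": 0.386, "dz": 0.09, "az": 0.04}, {"dx": -0.398, "dy": 0.515, "dz": 0.12, "az": 0.053}, {"dx": -0.498, "dy": 0.643, "dz": 0.15, "az": 0.066}]
desc
[{"dz": 0.158}, {"dz": 0.316}, {"dz": 0.474}, {"dz": 0.632}, {"dz": 0.79}]
```

Emit:
carry_out --moves '[{"dx": -0.18,"dy": 0.1},{"dx": -0.36,"dy": 0.19},{"dx": -0.54,"dy": 0.29},{"dx": -0.72,"dy": 0.39},{"dx": -0.9,"dy": 0.48}]' --fingers 0.5 --squeeze 30

```text
schema error: expected keys dx, dy, dz, ax, ay, az
```

Emit:
carry_out --moves '[{"dx": -0.18,"dy": 0.1},{"dx": -0.36,"dy": 0.19},{"dx": -0.54,"dy": 0.29},{"dx": -0.72,"dy": 0.39},{"dx": -0.9,"dy": 0.48}]'

```text
schema error: expected keys dx, dy, dz, ax, ay, az
```

Emit:
carry_out --moves '[{"dx": -0.18,"dy": 0.1},{"dx": -0.36,"dy": 0.19},{"dx": -0.54,"dy": 0.29},{"dx": -0.72,"dy": 0.39},{"dx": -0.9,"dy": 0.48}]'

```text
schema error: expected keys dx, dy, dz, ax, ay, az
```

Emit:
carry_out --moves '[{"dx": -0.18,"dy": 0.1,"az": 0.04},{"dx": -0.36,"dy": 0.19,"az": 0.08},{"dx": -0.54,"dy": 0.29,"az": 0.12},{"dx": -0.72,"dy": 0.39,"az": 0.16},{"dx": -0.9,"dy": 0.48,"az": 0.198}]'

```text
schema error: expected keys dx, dy, dz, ax, ay, az
```

```bash
python3 - <<'E'
from h import *
from station import readout,optics
s=readout.read_state();print(s["time"],s["joint_pos"],s["tcp_pos"],s["finger_gap"])
hsv=cv2.cvtColor(C["scene"]["img"],cv2.COLOR_RGB2HSV)
m=cv2.inRange(hsv,(105,120,20),(125,255,255))
ys,xs=np.nonzero(m[280:335,345:392]); print("cup scene bbox",xs.min()+345,xs.max()+345,ys.min()+280,ys.max()+280)
o=optics.get_image("wrist"); o2=optics.get_image("top")
pickle.dump(o,open("w.pkl","wb"))
cv2.imwrite("pics/w1.png",np.hstack([cv2.resize(o["img"],(400,300)),cv2.resize(o2["img"][130:430,180:580],(400,300))])[:,:,::-1])
a=np.radians(69.3)
Q=frame([0,0,-1],[np.cos(a),np.sin(a),0])
p,R=plan([((517,-267,150),Q)],step=110)
E
```

```text
0.1 [-1.04940128e+00  3.85461391e-01  6.76387814e-03 -4.56589229e-04
 -1.19397691e+00 -2.58616641e-01] [ 162.24661772 -603.01916287  221.57734458] 0.996245130801294
cup scene bbox 353 381 290 325
[{"dx": -0.172, "dy": 0.093, "dz": 0.029, "az": 0.008}, {"dx": -0.344, "dy": 0.186, "dz": 0.058, "az": 0.016}, {"dx": -0.516, "dy": 0.279, "dz": 0.087, "az": 0.024}, {"dx": -0.688, "dy": 0.372, "dz": 0.115, "az": 0.032}, {"dx": -0.86, "dy": 0.465, "dz": 0.144, "az": 0.04}]
[{"dx": -0.159, "dy": 0.114, "dz": 0.029, "az": 0.008}, {"dx": -0.318, "dy": 0.227, "dz": 0.058, "az": 0.016}, {"dx": -0.477, "dy": 0.341, "dz": 0.087, "az": 0.024}, {"dx": -0.636, "dy": 0.455, "dz": 0.115, "az": 0.032}, {"dx": -0.795, "dy": 0.568, "dz": 0.144, "az": 0.04}]
[{"dx": -0.144, "dy": 0.133, "dz": 0.029, "az": 0.008}, {"dx": -0.287, "dy": 0.265, "dz": 0.058, "az": 0.016}, {"dx": -0.431, "dy": 0.398, "dz": 0.086, "az": 0.024}, {"dx": -0.575, "dy": 0.53, "dz": 0.115, "az": 0.032}, {"dx": -0.718, "dy": 0.663, "dz": 0.144, "az": 0.04}]
[{"dx": -0.126, "dy": 0.149, "dz": 0.029, "az": 0.008}, {"dx": -0.252, "dy": 0.299, "dz": 0.058, "az": 0.016}, {"dx": -0.378, "dy": 0.448, "dz": 0.086, "az": 0.024}, {"dx": -0.504, "dy": 0.598, "dz": 0.115, "az": 0.032}, {"dx": -0.63, "dy": 0.747, "dz": 0.144, "az": 0.04}]
[{"dx": -0.106, "dy": 0.164, "dz": 0.029, "az": 0.008}, {"dx": -0.213, "dy": 0.328, "dz": 0.058, "az": 0.016}, {"dx": -0.319, "dy": 0.492, "dz": 0.086, "az": 0.024}, {"dx": -0.426, "dy": 0.656, "dz": 0.115, "az": 0.032}, {"dx": -0.532, "dy": 0.82, "dz": 0.144, "az": 0.04}]
```

View pics/w1.png

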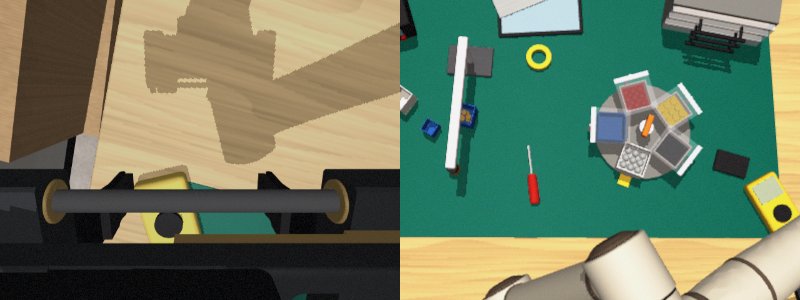

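Emit:
carry_out --moves '[{"dx": -0.18,"dy": 0.1,"dz": 0,"ax": 0,"ay": 0,"az": 0},{"dx": -0.36,"dy": 0.19,"dz": 0,"ax": 0,"ay": 0,"az": 0},{"dx": -0.54,"dy": 0.29,"dz": 0,"ax": 0,"ay": 0,"az": 0},{"dx": -0.72,"dy": 0.39,"dz": 0,"ax": 0,"ay": 0,"az": 0},{"dx": -0.9,"dy": 0.48,"dz": 0,"ax": 0,"ay": 0,"az": 0}]' --fingers 0.5 --squeeze 30

```text
time: 0.82
tcp_pos: [238.0, -532.6, 222.7]
eef_rot: [-0.413, 3.114, -0.0]
wrist_force: [-0.2, 0.0, -0.8]
finger_gap: 0.542
gripper_force: 0.0
```

Emit:
carry_out --moves '[{"dx": -0.18,"dy": 0.1,"dz": 0,"ax": 0,"ay": 0,"az": 0},{"dx": -0.36,"dy": 0.19,"dz": 0,"ax": 0,"ay": 0,"az": 0},{"dx": -0.54,"dy": 0.29,"dz": 0,"ax": 0,"ay": 0,"az": 0},{"dx": -0.72,"dy": 0.39,"dz": 0,"ax": 0,"ay": 0,"az": 0},{"dx": -0.9,"dy": 0.48,"dz": 0,"ax": 0,"ay": 0,"az": 0}]'

```text
time: 1.45
tcp_pos: [312.2, -463.1, 222.6]
eef_rot: [-0.412, 3.114, -0.0]
wrist_force: [-1.4, 1.2, -0.7]
finger_gap: 0.501
gripper_force: 0.0
```

Emit:
carry_out --moves '[{"dx": -0.18,"dy": 0.1,"dz": 0,"ax": 0,"ay": 0,"az": 0},{"dx": -0.36,"dy": 0.19,"dz": 0,"ax": 0,"ay": 0,"az": 0},{"dx": -0.54,"dy": 0.29,"dz": 0,"ax": 0,"ay": 0,"az": 0},{"dx": -0.72,"dy": 0.39,"dz": 0,"ax": 0,"ay": 0,"az": 0},{"dx": -0.9,"dy": 0.48,"dz": 0,"ax": 0,"ay": 0,"az": 0}]'

```text
time: 2.08
tcp_pos: [386.7, -393.4, 222.6]
eef_rot: [-0.412, 3.114, -0.0]
wrist_force: [-0.2, 1.0, 0.9]
finger_gap: 0.498
gripper_force: 0.0
```

Emit:
carry_out --moves '[{"dx": -0.18,"dy": 0.1,"dz": 0,"ax": 0,"ay": 0,"az": 0.04},{"dx": -0.36,"dy": 0.19,"dz": 0,"ax": 0,"ay": 0,"az": 0.08},{"dx": -0.54,"dy": 0.29,"dz": 0,"ax": 0,"ay": 0,"az": 0.12},{"dx": -0.72,"dy": 0.39,"dz": 0,"ax": 0,"ay": 0,"az": 0.16},{"dx": -0.9,"dy": 0.48,"dz": 0,"ax": 0,"ay": 0,"az": 0.198}]'

```text
time: 2.7
tcp_pos: [461.1, -323.6, 222.5]
eef_rot: [0.567, 3.09, -0.0]
wrist_force: [0.4, 0.7, -0.8]
finger_gap: 0.502
gripper_force: 0.0
```

```bash
sed -i 's/ for a,x in zip(("dx","dy","dz","ax","ay","az"),v) if abs(x)>.0006/ for a,x in zip(("dx","dy","dz","ax","ay","az"),v)/; s/print(json.dumps(rows))/print([list(q.values()) for q in rows][-1])/' h.py
python3 - <<'E'
from h import *
from station import readout
s=readout.read_state();print(s["time"],s["joint_pos"],s["tcp_pos"],s["finger_gap"])
a=np.radians(69.3)
Q=frame([0,0,-1],[np.cos(a),np.sin(a),0])
p,R=plan([((517,-267,160),Q),((517,-267,91),Q)],step=140)
# cup mask diagnosis
hsv=cv2.cvtColor(C["scene"]["img"],cv2.COLOR_RGB2HSV)
print(hsv[305,350:386].tolist())
E
```

```text
2.7 [-3.24247403e-01  2.80044591e-01 -1.46480905e-01  6.83697304e-05
 -1.14422624e+00 -1.60965838e+00] [ 461.10080391 -323.58550603  222.53828808] 0.501716602868734
[-0.322, 0.728, 0.625, -0.0, 0.0, -0.001]
[0.0, -0.0, 0.69, 0.0, 0.0, 0.0]
[[84, 255, 79], [86, 255, 73], [96, 215, 71], [105, 255, 64], [110, 209, 61], [107, 232, 55], [107, 234, 62], [107, 255, 69], [108, 205, 77], [109, 221, 76], [110, 213, 72], [118, 100, 66], [12, 83, 77], [19, 160, 99], [21, 188, 107], [20, 193, 107], [19, 175, 105], [14, 102, 90], [118, 81, 94], [111, 183, 114], [110, 197, 123], [109, 218, 110], [109, 213, 85], [108, 247, 62], [108, 207, 58], [108, 251, 58], [109, 255, 65], [107, 242, 78], [107, 241, 91], [108, 223, 105], [108, 224, 115], [104, 236, 94], [95, 255, 61], [88, 225, 51], [84, 255, 47], [84, 255, 48]]
```

Emit:
carry_out --moves '[{"dx": -0.06,"dy": 0.15,"dz": 0.12,"ax": 0,"ay": 0,"az": 0},{"dx": -0.13,"dy": 0.29,"dz": 0.25,"ax": 0,"ay": 0,"az": 0},{"dx": -0.19,"dy": 0.44,"dz": 0.37,"ax": 0,"ay": 0,"az": 0},{"dx": -0.26,"dy": 0.58,"dz": 0.5,"ax": 0,"ay": 0,"az": 0},{"dx": -0.322,"dy": 0.728,"dz": 0.625,"ax": 0,"ay": 0,"az": 0}]'

```text
time: 3.32
tcp_pos: [516.5, -267.1, 158.9]
eef_rot: [-0.561, -3.091, -0.0]
wrist_force: [0.7, 0.6, 1.1]
finger_gap: 0.499
gripper_force: 0.0
```

Emit:
carry_out --moves '[{"dx": 0,"dy": 0,"dz": 0.2,"ax": 0,"ay": 0,"az": 0},{"dx": 0,"dy": 0,"dz": 0.4,"ax": 0,"ay": 0,"az": 0},{"dx": 0,"dy": 0,"dz": 0.55,"ax": 0,"ay": 0,"az": 0},{"dx": 0,"dy": 0,"dz": 0.69,"ax": 0,"ay": 0,"az": 0},{"dx": 0,"dy": 0,"dz": 0.69,"ax": 0,"ay": 0,"az": 0}]'

```text
time: 3.95
tcp_pos: [515.3, -267.6, 89.9]
eef_rot: [-0.561, -3.089, -0.0]
wrist_force: [0.1, 0.0, -0.3]
finger_gap: 0.501
gripper_force: 0.0
```

Emit:
carry_out --moves '[{"dx": 0,"dy": 0,"dz": 0,"ax": 0,"ay": 0,"az": 0},{"dx": 0,"dy": 0,"dz": 0,"ax": 0,"ay": 0,"az": 0},{"dx": 0,"dy": 0,"dz": 0,"ax": 0,"ay": 0,"az": 0},{"dx": 0,"dy": 0,"dz": 0,"ax": 0,"ay": 0,"az": 0},{"dx": 0,"dy": 0,"dz": 0,"ax": 0,"ay": 0,"az": 0}]' --fingers 1

```text
time: 4.58
tcp_pos: [516.2, -267.4, 91.4]
eef_rot: [0.561, 3.09, 0.001]
wrist_force: [-0.2, 2.7, 2.0]
finger_gap: 0.162
gripper_force: 30.0
```

Emit:
carry_out --moves '[{"dx": 0,"dy": 0,"dz": 0,"ax": 0,"ay": 0,"az": -0.03},{"dx": 0,"dy": 0,"dz": 0,"ax": 0,"ay": 0,"az": -0.07},{"dx": 0,"dy": 0,"dz": 0,"ax": 0,"ay": 0,"az": -0.11},{"dx": 0,"dy": 0,"dz": 0,"ax": 0,"ay": 0,"az": -0.15},{"dx": 0,"dy": 0,"dz": 0,"ax": 0,"ay": 0,"az": -0.19}]'

```text
time: 5.2
tcp_pos: [516.2, -268.0, 91.4]
eef_rot: [-0.378, 3.118, -0.001]
wrist_force: [0.2, -0.0, 0.9]
finger_gap: 0.158
gripper_force: 30.0
```

Emit:
carry_out --moves '[{"dx": 0,"dy": 0,"dz": 0,"ax": 0,"ay": 0,"az": -0.04},{"dx": 0,"dy": 0,"dz": 0,"ax": 0,"ay": 0,"az": -0.08},{"dx": 0,"dy": 0,"dz": 0,"ax": 0,"ay": 0,"az": -0.12},{"dx": 0,"dy": 0,"dz": 0,"ax": 0,"ay": 0,"az": -0.16},{"dx": 0,"dy": 0,"dz": 0,"ax": 0,"ay": 0,"az": -0.2}]'

```text
time: 5.82
tcp_pos: [516.5, -268.5, 91.4]
eef_rot: [-1.324, 2.848, -0.003]
wrist_force: [1.3, -1.9, 0.4]
finger_gap: 0.158
gripper_force: 30.0
```

Emit:
carry_out --moves '[{"dx": 0,"dy": 0,"dz": 0,"ax": 0,"ay": 0,"az": -0.01},{"dx": 0,"dy": 0,"dz": 0,"ax": 0,"ay": 0,"az": -0.01},{"dx": 0,"dy": 0,"dz": 0,"ax": 0,"ay": 0,"az": -0.01},{"dx": 0,"dy": 0,"dz": 0,"ax": 0,"ay": 0,"az": -0.01},{"dx": 0,"dy": 0,"dz": 0,"ax": 0,"ay": 0,"az": -0.01}]'

```text
time: 6.45
tcp_pos: [516.5, -268.5, 91.4]
eef_rot: [-1.362, 2.83, -0.003]
wrist_force: [1.7, -4.8, 0.7]
finger_gap: 0.157
gripper_force: 30.0
```

Emit:
carry_out --moves '[{"dx": 0,"dy": 0,"dz": 0,"ax": 0,"ay": 0,"az": 0},{"dx": 0,"dy": 0,"dz": 0,"ax": 0,"ay": 0,"az": 0},{"dx": 0,"dy": 0,"dz": 0,"ax": 0,"ay": 0,"az": 0},{"dx": 0,"dy": 0,"dz": 0,"ax": 0,"ay": 0,"az": 0},{"dx": 0,"dy": 0,"dz": 0,"ax": 0,"ay": 0,"az": 0}]' --fingers 0.5

```text
time: 7.08
tcp_pos: [515.8, -267.6, 91.0]
eef_rot: [1.363, -2.83, -0.0]
wrist_force: [0.0, 0.6, 0.6]
finger_gap: 0.495
gripper_force: 0.0
```

Emit:
carry_out --moves '[{"dx": 0,"dy": 0,"dz": -0.2,"ax": 0,"ay": 0,"az": 0},{"dx": 0,"dy": 0,"dz": -0.4,"ax": 0,"ay": 0,"az": 0},{"dx": 0,"dy": 0,"dz": -0.6,"ax": 0,"ay": 0,"az": 0},{"dx": 0,"dy": 0,"dz": -0.8,"ax": 0,"ay": 0,"az": 0},{"dx": 0,"dy": 0,"dz": -1,"ax": 0,"ay": 0,"az": 0}]'

```text
time: 7.7
tcp_pos: [515.7, -267.7, 191.7]
eef_rot: [1.363, -2.831, -0.0]
wrist_force: [-1.0, 0.7, -0.6]
finger_gap: 0.502
gripper_force: 0.0
```

```bash
python3 - <<'E'
from h import *
from station import readout,optics
s=readout.read_state();print(s["time"],s["joint_pos"],s["tcp_pos"],s["eef_rot"])
o=optics.get_image("wrist"); o2=optics.get_image("scene"); o3=optics.get_image("top")
pickle.dump((o,o2,o3),open("w2.pkl","wb"))
k=lambda im,x,y,w,h:cv2.resize(im[y:y+h,x:x+w],(400,300),interpolation=cv2.INTER_CUBIC)
cv2.imwrite("pics/w2.png",np.vstack([np.hstack([k(o["img"],0,0,640,480),k(o3["img"],360,190,120,90)]),np.hstack([k(o2["img"],230,130,133,100),k(o2["img"],340,280,60,45)])])[:,:,::-1])
print("wristcam in tool:",Rot.from_rotvec(s["eef_rot"]).inv().apply(-o["R"].T@o["t"]-s["tcp_pos"]), (Rot.from_rotvec(s["eef_rot"]).as_matrix().T@o["R"].T).round(3))
E
```

```text
7.7 [-2.00211414e-01  3.34165443e-01 -1.49362737e-01 -1.88037808e-04
 -1.08744440e+00 -4.73214384e-01] [ 515.72367235 -267.66095148  191.66634383] [ 1.36262319e+00 -2.83065578e+00 -3.75664805e-04]
wristcam in tool: [  67.75282336    1.86407697 -161.38757567] [[ 0.001 -0.969 -0.246]
 [ 1.     0.001  0.001]
 [-0.001 -0.246  0.969]]
```

View pics/w2.png

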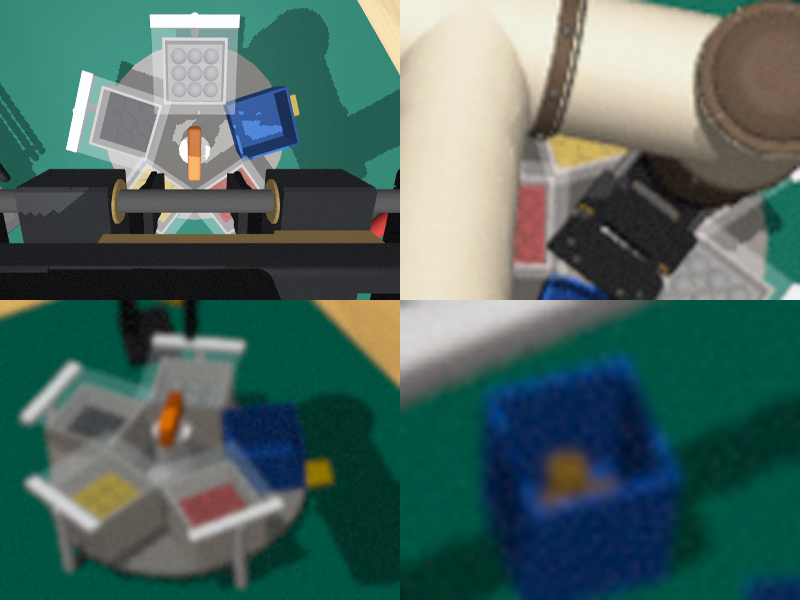

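```bash
cat > cup.py <<'E'
from h import *
from scipy.optimize import minimize
box=np.array([[a,b,c] for a in(-26,26) for b in(-26,26) for c in(0,65)],float)
def raw(c,b):
    x0,y0,x1,y1=b; hsv=cv2.cvtColor(C[c]["img"],cv2.COLOR_RGB2HSV)
    m=cv2.inRange(hsv,(100,110,30),(128,255,255)); o=np.zeros_like(m); o[y0:y1,x0:x1]=m[y0:y1,x0:x1]
    n,l,st,_=cv2.connectedComponentsWithStats(o); k=1+np.argmax(st[1:,4]); print(c,st[k])
    h=cv2.convexHull(np.argwhere(l==k)[:,::-1].astype(np.int32)); cv2.fillConvexPoly(o,h,255); return o/255.
def sil(c,q,K=8):
    X=box@Rot.from_euler("z",q[2]).as_matrix().T+[q[0],q[1],2]
    h=cv2.convexHull(((proj(c,X)+.5)*K-.5).round().astype(np.int32)); o=np.zeros((480*K,640*K),np.uint8)
    cv2.fillConvexPoly(o,h,255); return cv2.resize(o,(640,480),interpolation=cv2.INTER_AREA).astype(float)/255
if __name__=="__main__":
    ms=raw("scene",(340,270,390,335)); mt=raw("top",(243,225,265,265))
    vis=np.ones((480,640)); vis[:,:244]=0
    f=lambda q,a=1,b=1: a*np.abs(sil("scene",q)-ms).sum()+b*np.abs((sil("top",q)-mt)*vis).sum()
    for a,b in((1,1),(1,0)):
        r=min((minimize(f,[x,195,w],args=(a,b),method="Nelder-Mead",options=dict(initial_simplex=[[x,195,w],[x+8,195,w],[x,187,w],[x,195,w+.15]])) for x in(495,520,545) for w in(-.3,-.1,.1)),key=lambda r:r.fun)
        print(a,b,r.x,r.fun,ms.sum(),"bar y",206.5-.0741*(r.x[0]-405.8))
    print(np.c_[proj("scene",box@Rot.from_euler("z",r.x[2]).as_matrix().T+[*r.x[:2],2])].round(1).tolist())
E
python3 cup.py
```

```text
scene [352 289  30  38 796]
top [243 233  15  26 217]
1 1 [ 5.54072077e+02  1.91976867e+02 -2.29612887e-01] 56.41960784313726 907.0 bar y 195.51303910629153
1 0 [ 5.53687890e+02  1.91693321e+02 -2.40808655e-01] 35.53725490196078 907.0 bar y 195.54150738145697
[[372.1, 303.6], [373.8, 287.8], [379.8, 321.5], [381.9, 306.0], [351.5, 309.0], [352.3, 293.3], [358.7, 327.2], [359.8, 311.8]]
```

```bash
cat > kin.py <<'E'
from h import *
from scipy.optimize import least_squares
L1,L2,H,T,D=540.,430.,245.,364.,160.
lo=np.array([-3.14,-1.21,-1.07,-3.16,-2.99,-3.1]);hi=np.array([3.14,2.06,1.41,2.05,-.16,3.1])
M0=np.array([[0,0,1.],[-1,0,0],[0,-1,0]])  # columns: xt=-y, yt=-z, zt=x
def fk(q,s4=-1,P=None):
    L1,L2,H,T,D=P if P is not None else (globals()[k] for k in("L1","L2","H","T","D"))
    E=lambda a,t:Rot.from_euler(a,t).as_matrix()
    R=E("z",q[0])@E("y",q[1]); p=np.array([0,0,H])+R@[0,0,L1]
    R=R@E("y",-q[2]); p=p+R@[L2,0,0]
    R=R@E("x",s4*q[3])@E("y",-q[4]); p=p+R@[0,-D,0]+R@[T,0,0]
    return p,Rot.from_matrix(R@E("x",-q[5])@M0)
def ik(p,R,q0=None,n=12,s4=-1):
    best=None; rng=np.random.default_rng(0)
    for k in range(n):
        s=np.clip(q0,lo+.01,hi-.01) if q0 is not None and k==0 else rng.uniform(lo,hi)
        def f(q):
            a,b=fk(q,s4); return np.r_[(a-p)/100,(R.inv()*b).as_rotvec()]
        r=least_squares(f,s,bounds=(lo,hi))
        c=r.cost*1e3 + (0 if q0 is None else .01*np.abs(r.x-q0).sum())
        if best is None or c<best[0]: best=(c,r.cost,r.x)
        if q0 is not None and k==0 and r.cost<1e-8: break
    return best[2],best[1]
E
python3 - <<'E'
from kin import *
from station import readout
s=readout.read_state(); q=s["joint_pos"]; p,R=fk(q); print(p-s["tcp_pos"],(R.inv()*Rot.from_rotvec(s["eef_rot"])).magnitude())
cup=np.array([554,192]);yc=-.235;xp=np.array([np.cos(yc),np.sin(yc),0]);yp=np.array([-np.sin(yc),np.cos(yc),0])
ld=np.array([437,-238.])
for s4 in(-1,1):
  for al in(25,35,45):
    for sg in(1,-1):
      a=np.radians(al); z=yp*np.cos(a)-np.array([0,0,np.sin(a)]); Q=frame(z,sg*xp)
      g=np.array([*cup,45.]); P=g+19*z
      x,c=ik(P,Q,q,s4=s4); x2,c2=ik(P-150*yp,Q,x,s4=s4); print(s4,al,sg,x.round(2),round(c,5),"back",x2.round(2),round(c2,5))
E
```

```text
[-0.78402464 -0.03528214 -0.47350082] 2.479853870632983e-16
-1 25 1 [-0.16  0.77 -0.19 -1.37 -1.18 -2.24] 0.0 back [-0.4   0.79 -0.16 -1.18 -1.31 -2.2 ] 0.0
-1 25 -1 [-0.16  0.77 -0.19 -1.37 -1.18  0.9 ] 0.0 back [-0.4   0.79 -0.16 -1.18 -1.31  0.94] 0.0
-1 35 1 [-0.07  0.66 -0.21 -1.26 -1.02 -2.41] 0.0 back [-0.32  0.68 -0.2  -1.1  -1.16 -2.33] 0.0
-1 35 -1 [-0.07  0.66 -0.21 -1.26 -1.02  0.73] 0.0 back [-0.32  0.68 -0.2  -1.1  -1.16  0.81] 0.0
-1 45 1 [ 0.06  0.58 -0.22 -1.1  -0.87 -2.64] 0.0 back [-0.21  0.59 -0.24 -0.98 -1.01 -2.5 ] 0.0
-1 45 -1 [ 0.06  0.58 -0.22 -1.1  -0.87  0.5 ] 0.0 back [-0.21  0.59 -0.24 -0.98 -1.01  0.64] 0.0
1 25 1 [-0.16  0.77 -0.19  1.37 -1.18 -2.24] 0.0 back [-0.4   0.79 -0.16  1.18 -1.31 -2.2 ] 0.0
1 25 -1 [-0.16  0.77 -0.19  1.37 -1.18  0.9 ] 0.0 back [-0.4   0.79 -0.16  1.18 -1.31  0.94] 0.0
1 35 1 [-0.07  0.66 -0.21  1.26 -1.02 -2.41] 0.0 back [-0.32  0.68 -0.2   1.1  -1.16 -2.33] 0.0
1 35 -1 [-0.07  0.66 -0.21  1.26 -1.02  0.73] 0.0 back [-0.32  0.68 -0.2   1.1  -1.16  0.81] 0.0
1 45 1 [ 0.06  0.58 -0.22  1.1  -0.87 -2.64] 0.0 back [-0.21  0.59 -0.24  0.98 -1.01 -2.5 ] 0.0
1 45 -1 [ 0.06  0.58 -0.22  1.1  -0.87  0.5 ] 0.0 back [-0.21  0.59 -0.24  0.98 -1.01  0.64] 0.0
```

```bash
cat > poses.py <<'E'
from kin import *
cup=np.array([554,192.]);yc=-.235;al=np.radians(35)
up=np.array([0,0,1.]);xp=np.array([np.cos(yc),np.sin(yc),0]);yp=np.array([-np.sin(yc),np.cos(yc),0])
zg=yp*np.cos(al)-up*np.sin(al); Qg=frame(zg,-xp); Pg=np.array([*cup,46.])+19*zg
ld=np.array([437.,-238.]); 
def pour(psi,dl,phi,g):  # tool azimuth psi, dip dl, roll phi (deg); grasp point offset g=(fwd,side,z abs)
    psi,dl,phi=np.radians([psi,dl,phi]); h=np.array([np.cos(psi),np.sin(psi),0]); sd=np.cross(up,h)
    t=h*np.cos(dl)-up*np.sin(dl); R=frame(t,sd)  # tool y=+left  -> x=y×z points down? 
    R=R*Rot.from_rotvec([0,0,phi]); G=np.array([*ld,0])+h*g[0]+sd*g[1]+up*g[2]
    return G+19*t,R
E
python3 - <<'E'
from poses import *
from station import readout
q0=readout.read_state()["joint_pos"]
print("check upright",(Qg.inv().apply(up)).round(2), pour(0,35,0,(0,0,0))[1].inv().apply(up).round(2))
qg,c=ik(Pg,Qg,q0)
print("grasp",qg.round(2),c)
for psi in(-50,-35,-20,0,20,45):
  for sg in(1,-1):
    q=qg; out=[];cs=[]
    for P,R in [pour(psi,35,0,(18,-12*sg,190)),pour(psi,35,0,(18,-12*sg,128)),pour(psi,20,0,(18,-12*sg,128)),pour(psi,20,sg*60,(18,-12*sg,128)),pour(psi,20,sg*120,(18,-12*sg,128)),pour(psi,20,sg*180,(18,-12*sg,128)),pour(psi,5,sg*180,(18,-12*sg,128))]:
        q,c=ik(P,R,q,n=4); out.append(q.round(2));cs.append(c)
    print(psi,sg,np.round(np.log10(np.array(cs)+1e-12),0)); print(np.array(out)[[0,2,4,6]])
u=Qg.inv().apply(up); 
for sg in(1,-1): print(sg,[pour(-20,20,sg*f,(0,0,0))[1].apply(u).round(2).tolist() for f in(0,90,120)])
Qm=Rot.from_rotvec(readout.read_state()["eef_rot"])
B=Pg-150*yp+90*up
print("B",B,"Pg",Pg); plan([(B,Qg),(Pg-150*yp,Qg)],step=135,ang=48)
E
```

```text
check upright [-0.82  0.   -0.57] [-0.82  0.   -0.57]
grasp [-0.07  0.66 -0.21 -1.25 -1.02  0.73] 1.9397784772040385e-26
-50 1 [-3. -2. -1. -1. -1. -1. -2.]
[[-0.88  0.04 -1.07 -3.07 -0.48  1.51]
 [-1.07  0.33 -1.07 -2.68 -0.85  1.39]
 [-1.07  0.33 -1.07 -2.68 -0.85 -0.71]
 [-1.    1.57 -1.07 -2.61 -2.62 -1.11]]
-50 -1 [-3. -2. -1. -1. -1. -1. -1.]
[[-0.8   0.06 -1.07 -3.16 -0.49  1.54]
 [-0.98  0.33 -1.07 -2.77 -0.83  1.4 ]
 [-0.98  0.21 -0.92 -2.48 -0.55  3.1 ]
 [ 0.24  0.97 -1.07  1.57 -1.66 -2.04]]
-35 1 [-12. -12.  -2.  -2.  -2.  -2.  -3.]
[[-0.88  0.01 -0.81 -2.27 -0.29  0.88]
 [-1.24  0.64 -1.07 -2.44 -1.26  1.63]
 [-1.24  0.64 -1.07 -2.44 -1.26 -0.47]
 [-1.14  1.42 -1.07 -2.4  -2.26 -1.  ]]
-35 -1 [-12. -12.  -2.  -2.  -1.  -1.  -1.]
[[-0.86  0.02 -0.86 -2.45 -0.33  1.05]
 [-1.16  0.58 -1.07 -2.48 -1.19  1.57]
 [-1.02  0.25 -0.87 -2.25 -0.66  3.1 ]
 [ 0.18  1.29 -1.07  1.51 -2.07 -2.51]]
-20 1 [-12. -12. -12. -12. -12. -12. -12.]
[[-0.78  0.02 -0.67 -1.67 -0.35  0.36]
 [-1.28  0.68 -0.97 -2.23 -1.27  1.64]
 [-1.28  0.68 -0.97 -2.23 -1.27 -0.46]
 [-1.31  1.14 -0.93 -2.15 -1.77
[... 1095 characters left out ...]
 0.68 -0.17 -1.19 -1.44  0.86]
 [-0.99  0.68 -0.17 -1.19 -1.44 -1.24]
 [-1.06  0.85 -0.12 -1.29 -1.65 -2.14]]
45 -1 [-12. -12. -12. -12. -12.  -1.  -0.]
[[-0.87  0.38 -0.23 -1.01 -1.29  0.56]
 [-1.    0.66 -0.22 -1.18 -1.44  0.89]
 [-1.    0.66 -0.22 -1.18 -1.44  2.99]
 [-0.81  0.48 -0.18 -0.96 -1.29  3.1 ]]
1 [[-0.24, 0.09, 0.97], [-0.79, -0.59, 0.2], [-0.88, -0.43, -0.19]]
-1 [[-0.24, 0.09, 0.97], [-0.23, 0.95, 0.2], [-0.4, 0.9, -0.19]]
B [522.69749452  61.25895391 125.10204771] Pg [557.62394234 207.13610511  35.10204771]
[-0.87, 0.668, 0.222, -0.023, -0.1, -0.043]
[-0.831, 0.525, 0.535, -0.023, -0.1, -0.043]
[-0.679, 0.375, 0.807, -0.023, -0.1, -0.043]
[0.737, -0.0, 0.516, -0.0, 0.0, 0.0]
```

Emit:
carry_out --moves '[{"dx": -0.17,"dy": 0.13,"dz": 0.04,"ax": -0.005,"ay": -0.02,"az": -0.009},{"dx": -0.35,"dy": 0.27,"dz": 0.09,"ax": -0.009,"ay": -0.04,"az": -0.017},{"dx": -0.52,"dy": 0.4,"dz": 0.13,"ax": -0.014,"ay": -0.06,"az": -0.026},{"dx": -0.7,"dy": 0.53,"dz": 0.18,"ax": -0.018,"ay": -0.08,"az": -0.034},{"dx": -0.87,"dy": 0.668,"dz": 0.222,"ax": -0.023,"ay": -0.1,"az": -0.043}]' --fingers 0

```text
time: 8.48
tcp_pos: [517.2, -157.0, 167.4]
eef_rot: [-1.421, 2.5, 0.296]
wrist_force: [-0.5, -0.0, -0.1]
finger_gap: 0.963
gripper_force: 0.0
```

Emit:
carry_out --moves '[{"dx": -0.17,"dy": 0.1,"dz": 0.11,"ax": -0.005,"ay": -0.02,"az": -0.009},{"dx": -0.33,"dy": 0.21,"dz": 0.21,"ax": -0.009,"ay": -0.04,"az": -0.017},{"dx": -0.5,"dy": 0.31,"dz": 0.32,"ax": -0.014,"ay": -0.06,"az": -0.026},{"dx": -0.66,"dy": 0.42,"dz": 0.43,"ax": -0.018,"ay": -0.08,"az": -0.034},{"dx": -0.831,"dy": 0.525,"dz": 0.535,"ax": -0.023,"ay": -0.1,"az": -0.043}]'

```text
time: 9.1
tcp_pos: [519.0, -47.5, 145.4]
eef_rot: [-1.436, 2.152, 0.542]
wrist_force: [-0.1, -0.2, -0.9]
finger_gap: 1.0
gripper_force: 0.0
```

Emit:
carry_out --moves '[{"dx": -0.14,"dy": 0.08,"dz": 0.16,"ax": -0.005,"ay": -0.02,"az": -0.009},{"dx": -0.27,"dy": 0.15,"dz": 0.32,"ax": -0.009,"ay": -0.04,"az": -0.017},{"dx": -0.41,"dy": 0.22,"dz": 0.48,"ax": -0.014,"ay": -0.06,"az": -0.026},{"dx": -0.54,"dy": 0.3,"dz": 0.65,"ax": -0.018,"ay": -0.08,"az": -0.034},{"dx": -0.679,"dy": 0.375,"dz": 0.807,"ax": -0.023,"ay": -0.1,"az": -0.043}]'

```text
time: 9.72
tcp_pos: [520.9, 62.1, 123.3]
eef_rot: [-1.415, 1.794, 0.746]
wrist_force: [-0.3, -0.1, 0.2]
finger_gap: 1.003
gripper_force: 0.0
```

```bash
python3 - <<'E'
from poses import *
from station import readout,optics
s=readout.read_state();p,R=fk(s["joint_pos"]);print(s["joint_pos"].round(3),s["tcp_pos"],"fk err",p-s["tcp_pos"])
plan([(Pg-150*yp,Qg),(Pg-60*yp,Qg)],step=135,ang=48)
o2=optics.get_image("scene");o3=optics.get_image("top");C["scene"]=o2;C["top"]=o3
import cup; cup.raw("scene",(340,270,390,335))
k=lambda im,x,y,w,h:cv2.resize(im[y:y+h,x:x+w],(400,300),interpolation=cv2.INTER_CUBIC)
cv2.imwrite("pics/w3.png",np.hstack([k(o2["img"],260,150,200,150+50),k(o3["img"],200,150,200,150)])[:,:,::-1])
E
```

```text
[-0.221  0.452 -0.21  -1.07  -1.207  0.558] [520.8621233   62.06988673 123.30300676] fk err [ 6.14018457 46.88172394 23.89602614]
[0.725, -0.026, 0.502, 0.002, 0.0, -0.001]
[-0.516, 0.0, 0.737, 0.0, 0.0, 0.0]
scene [353 289  30  38 790]
```

View pics/w3.png

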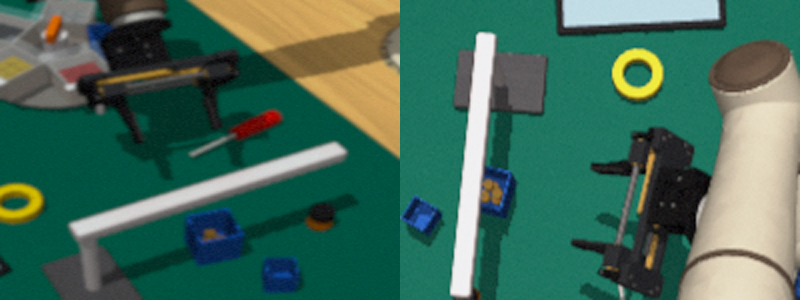

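Emit:
carry_out --moves '[{"dx": 0.14,"dy": -0.005,"dz": 0.1,"ax": 0,"ay": 0,"az": 0},{"dx": 0.29,"dy": -0.01,"dz": 0.2,"ax": 0,"ay": 0,"az": 0},{"dx": 0.43,"dy": -0.015,"dz": 0.3,"ax": 0,"ay": 0,"az": 0},{"dx": 0.58,"dy": -0.02,"dz": 0.4,"ax": 0.001,"ay": 0,"az": 0},{"dx": 0.725,"dy": -0.026,"dz": 0.502,"ax": 0.002,"ay": 0,"az": -0.001}]'

```text
time: 10.45
tcp_pos: [523.5, 60.0, 35.0]
eef_rot: [-1.416, 1.793, 0.735]
wrist_force: [1.1, 0.3, -0.3]
finger_gap: 0.999
gripper_force: 0.0
```

Emit:
carry_out --moves '[{"dx": -0.1,"dy": 0,"dz": 0.15,"ax": 0,"ay": 0,"az": 0},{"dx": -0.2,"dy": 0,"dz": 0.29,"ax": 0,"ay": 0,"az": 0},{"dx": -0.31,"dy": 0,"dz": 0.44,"ax": 0,"ay": 0,"az": 0},{"dx": -0.41,"dy": 0,"dz": 0.59,"ax": 0,"ay": 0,"az": 0},{"dx": -0.516,"dy": 0,"dz": 0.737,"ax": 0,"ay": 0,"az": 0}]'

```text
time: 11.08
tcp_pos: [544.8, 149.4, 36.8]
eef_rot: [-1.416, 1.791, 0.735]
wrist_force: [1.1, -0.5, 0.2]
finger_gap: 1.004
gripper_force: 0.0
```

```bash
sed -i 's/^L1,L2,H,T,D=.*/L1,L2,H,T,D=540.,430.,187.,306.,160./' kin.py; python3 - <<'E'
from poses import *
from station import readout,optics
s=readout.read_state();p,R=fk(s["joint_pos"]);print(s["joint_pos"].round(3),s["tcp_pos"],"fk err",p-s["tcp_pos"],s["wrist_force"])
plan([(Pg,Qg)],step=135,ang=48)
o2=optics.get_image("scene");o3=optics.get_image("top")
k=lambda im,x,y,w,h:cv2.resize(im[y:y+h,x:x+w],(400,300),interpolation=cv2.INTER_CUBIC)
cv2.imwrite("pics/w4.png",np.hstack([k(o2["img"],310,240,120,90),k(o3["img"],210,195,100,75)])[:,:,::-1])
qg,c=ik(Pg,Qg,s["joint_pos"]); print(qg.round(2))
for psi in(-20,0,20,40):
    q=qg; out=[];cs=[];sg=1
    for P,R in [pour(psi,35,0,(18,12*sg,190)),pour(psi,35,0,(18,12*sg,128)),pour(psi,20,0,(18,12*sg,128)),pour(psi,20,sg*60,(18,12*sg,128)),pour(psi,20,sg*120,(18,12*sg,128)),pour(psi,20,sg*180,(18,12*sg,128)),pour(psi,5,sg*180,(18,12*sg,128))]:
        q,c=ik(P,R,q,n=4); out.append(q.round(2));cs.append(c)
    print(psi,sg,np.round(np.log10(np.array(cs)+1e-12),0)); print(np.array(out)[[0,2,4,6]])
E
```

```text
[-0.082  0.603 -0.231 -1.223 -1.037  0.692] [544.81622928 149.41114349  36.80238838] fk err [-8.81164713  0.28352598 -0.04407016] [ 1.05658311 -0.51459614  0.20631534]
[-0.325, 0.009, 0.494, -0.0, 0.0, 0.001]
[ 0.02  0.62 -0.19 -1.27 -0.98  0.64]
-20 1 [ -4. -12. -12. -12. -12. -12. -12.]
[[-0.54  0.03 -0.57 -1.5  -0.16  0.04]
 [-1.07  0.46 -0.89 -2.35 -1.06  1.41]
 [-1.07  0.46 -0.89 -2.35 -1.06 -0.69]
 [-1.13  0.83 -0.94 -2.36 -1.62 -1.43]]
0 1 [-12. -12. -12. -12. -12. -12. -12.]
[[-0.69  0.08 -0.51 -1.35 -0.56  0.17]
 [-1.05  0.43 -0.66 -1.88 -1.02  1.08]
 [-1.05  0.43 -0.66 -1.88 -1.02 -1.01]
 [-1.15  0.69 -0.7  -1.97 -1.41 -1.73]]
20 1 [-12. -12. -12. -12. -12. -12. -12.]
[[-0.77  0.18 -0.4  -1.21 -0.91  0.32]
 [-1.    0.47 -0.47 -1.54 -1.16  0.89]
 [-1.    0.47 -0.47 -1.54 -1.16 -1.2 ]
 [-1.09  0.67 -0.48 -1.65 -1.44 -1.99]]
40 1 [-12. -12. -12. -12. -12. -12. -12.]
[[-0.78  0.3  -0.27 -1.07 -1.19  0.44]
 [-0.93  0.55 -0.29 -1.29 -1.35  0.82]
 [-0.93  0.55 -0.29 -1.29 -1.35 -1.28]
 [-1.01  0.71 -0.27 -1.41 -1.57 -2.16]]
```

View pics/w4.png

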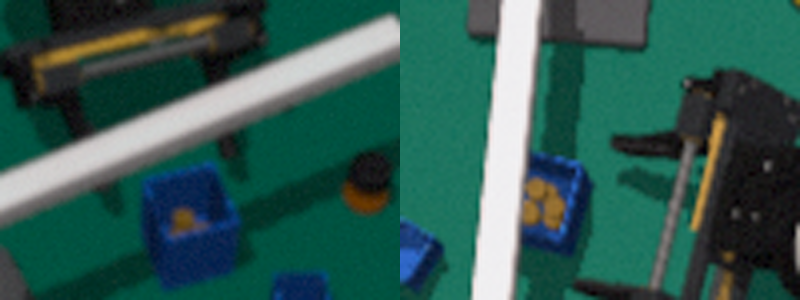

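Emit:
carry_out --moves '[{"dx": -0.07,"dy": 0,"dz": 0.1,"ax": 0,"ay": 0,"az": 0},{"dx": -0.14,"dy": 0,"dz": 0.21,"ax": 0,"ay": 0,"az": 0},{"dx": -0.21,"dy": 0.01,"dz": 0.32,"ax": 0,"ay": 0,"az": 0},{"dx": -0.28,"dy": 0.01,"dz": 0.42,"ax": 0,"ay": 0,"az": 0},{"dx": -0.325,"dy": 0.01,"dz": 0.494,"ax": 0,"ay": 0,"az": 0}]'

```text
time: 11.8
tcp_pos: [557.4, 206.5, 34.7]
eef_rot: [-1.416, 1.792, 0.736]
wrist_force: [-0.1, 0.2, -0.6]
finger_gap: 1.001
gripper_force: 0.0
```

Emit:
carry_out --moves '[{"dx": 0,"dy": 0,"dz": 0,"ax": 0,"ay": 0,"az": 0},{"dx": 0,"dy": 0,"dz": 0,"ax": 0,"ay": 0,"az": 0},{"dx": 0,"dy": 0,"dz": 0,"ax": 0,"ay": 0,"az": 0},{"dx": 0,"dy": 0,"dz": 0,"ax": 0,"ay": 0,"az": 0},{"dx": 0,"dy": 0,"dz": 0,"ax": 0,"ay": 0,"az": 0}]' --fingers 1 --squeeze 30

```text
time: 12.42
tcp_pos: [557.4, 205.3, 34.6]
eef_rot: [-1.415, 1.792, 0.735]
wrist_force: [0.1, -1.0, 0.3]
finger_gap: 0.595
gripper_force: 30.0
```

```bash
python3 - <<'E'
from poses import *
from station import readout
s=readout.read_state();print(s["tcp_pos"],"dev",s["tcp_pos"]-Pg,(Rot.from_rotvec(s["eef_rot"]).inv()*Qg).as_rotvec(),s["wrist_force"])
p,R=cur(); print("lift");a=plan([(p+12*up,None),(p+12*up-140*yp,None),(p+150*up-150*yp,None)],step=140)
print("travel");plan([pour(20,35,0,(18,12,195))],start=a,step=130,ang=50)
E
```

```text
[557.36686388 205.29580844  34.64112031] dev [-0.25707846 -1.84029666 -0.4609274 ] [-0.0004611  -0.00028819  0.00121844] [ 0.11826313 -0.9975025   0.32903264]
lift
[-0.098, -0.0, -0.069, -0.0, 0.0, 0.0]
[0.803, 0.0, -1.147, 0.0, 0.0, 0.0]
[-1.073, -0.002, -0.874, 0.0, 0.0, 0.0]
travel
[0.538, -0.025, -0.765, 0.086, 0.0, 0.06]
[0.505, -0.326, -0.717, 0.086, 0.0, 0.06]
[0.417, -0.592, -0.593, 0.086, 0.0, 0.06]
```

Emit:
carry_out --moves '[{"dx": -0.02,"dy": 0,"dz": -0.014,"ax": 0,"ay": 0,"az": 0},{"dx": -0.04,"dy": 0,"dz": -0.028,"ax": 0,"ay": 0,"az": 0},{"dx": -0.06,"dy": 0,"dz": -0.042,"ax": 0,"ay": 0,"az": 0},{"dx": -0.08,"dy": 0,"dz": -0.056,"ax": 0,"ay": 0,"az": 0},{"dx": -0.1,"dy": 0,"dz": -0.07,"ax": 0,"ay": 0,"az": 0}]'

```text
time: 13.05
tcp_pos: [557.2, 205.6, 47.1]
eef_rot: [-1.416, 1.792, 0.735]
wrist_force: [0.5, 0.4, -0.9]
finger_gap: 0.596
gripper_force: 30.0
```

Emit:
carry_out --moves '[{"dx": 0.06,"dy": 0,"dz": -0.09,"ax": 0,"ay": 0,"az": 0},{"dx": 0.14,"dy": 0,"dz": -0.2,"ax": 0,"ay": 0,"az": 0},{"dx": 0.22,"dy": 0,"dz": -0.32,"ax": 0,"ay": 0,"az": 0},{"dx": 0.31,"dy": 0,"dz": -0.44,"ax": 0,"ay": 0,"az": 0},{"dx": 0.4,"dy": 0,"dz": -0.57,"ax": 0,"ay": 0,"az": 0}]'

```text
time: 13.68
tcp_pos: [540.8, 136.6, 46.7]
eef_rot: [-1.415, 1.793, 0.735]
wrist_force: [0.2, -0.3, -1.5]
finger_gap: 0.596
gripper_force: 30.0
```

Emit:
carry_out --moves '[{"dx": 0.08,"dy": 0,"dz": -0.11,"ax": 0,"ay": 0,"az": 0},{"dx": 0.16,"dy": 0,"dz": -0.23,"ax": 0,"ay": 0,"az": 0},{"dx": 0.24,"dy": 0,"dz": -0.34,"ax": 0,"ay": 0,"az": 0},{"dx": 0.32,"dy": 0,"dz": -0.46,"ax": 0,"ay": 0,"az": 0},{"dx": 0.4,"dy": 0,"dz": -0.57,"ax": 0,"ay": 0,"az": 0}]'

```text
time: 14.3
tcp_pos: [524.8, 69.2, 46.8]
eef_rot: [-1.416, 1.792, 0.735]
wrist_force: [0.2, 0.3, -1.4]
finger_gap: 0.595
gripper_force: 30.0
```

Emit:
carry_out --moves '[{"dx": -0.08,"dy": 0,"dz": -0.07,"ax": 0,"ay": 0,"az": 0},{"dx": -0.19,"dy": 0,"dz": -0.16,"ax": 0,"ay": 0,"az": 0},{"dx": -0.3,"dy": 0,"dz": -0.25,"ax": 0,"ay": 0,"az": 0},{"dx": -0.42,"dy": 0,"dz": -0.34,"ax": 0,"ay": 0,"az": 0},{"dx": -0.54,"dy": 0,"dz": -0.44,"ax": 0,"ay": 0,"az": 0}]'

```text
time: 14.92
tcp_pos: [523.6, 65.5, 117.6]
eef_rot: [-1.416, 1.791, 0.735]
wrist_force: [0.4, 0.4, -2.1]
finger_gap: 0.595
gripper_force: 30.0
```

Emit:
carry_out --moves '[{"dx": -0.11,"dy": 0,"dz": -0.09,"ax": 0,"ay": 0,"az": 0},{"dx": -0.22,"dy": 0,"dz": -0.18,"ax": 0,"ay": 0,"az": 0},{"dx": -0.33,"dy": 0,"dz": -0.27,"ax": 0,"ay": 0,"az": 0},{"dx": -0.44,"dy": 0,"dz": -0.36,"ax": 0,"ay": 0,"az": 0},{"dx": -0.54,"dy": 0,"dz": -0.44,"ax": 0,"ay": 0,"az": 0}]'

```text
time: 15.55
tcp_pos: [522.4, 60.2, 186.6]
eef_rot: [-1.416, 1.792, 0.735]
wrist_force: [0.1, -0.4, -1.4]
finger_gap: 0.598
gripper_force: 30.0
```

```bash
python3 - <<'E'
from poses import *
from station import readout,optics
s=readout.read_state();print(s["tcp_pos"],s["wrist_force"],s["finger_gap"])
o=optics.get_image("scene"); cv2.imwrite("pics/s5.png",o["img"][:,:,::-1])
a=plan([pour(20,35,0,(18,12,195))],step=130,ang=50)
print("down,dip");plan([pour(20,35,0,(18,12,130)),pour(20,20,0,(18,12,130)),pour(20,20,90,(18,12,130)),pour(20,20,180,(18,12,130)),pour(20,5,180,(18,12,130))],start=a,step=130,ang=46)
E
```

```text
[522.41534045  60.22642323 186.59831147] [ 0.09787116 -0.43024462 -1.38934099] 0.5978183848776797
[0.55, -0.023, -0.76, 0.086, 0.0, 0.06]
[0.517, -0.325, -0.713, 0.086, 0.0, 0.06]
[0.429, -0.592, -0.588, 0.086, 0.0, 0.06]
down,dip
[0.532, -0.0, 0.373, 0.0, -0.0, 0.0]
[-0.049, 0.0, -0.006, -0.0, -0.083, 0.0]
[0.0, 0.0, 0.0, 0.0, 0.0, 0.25]
[0.0, 0.0, 0.0, 0.0, 0.0, 0.25]
[0.0, 0.0, 0.0, 0.0, -0.0, 0.25]
[0.0, 0.0, 0.0, 0.0, 0.0, 0.25]
[0.049, -0.0, -0.006, -0.0, 0.083, -0.0]
```

Emit:
carry_out --moves '[{"dx": 0.08,"dy": 0,"dz": -0.12,"ax": 0.014,"ay": 0,"az": 0.01},{"dx": 0.19,"dy": 0,"dz": -0.26,"ax": 0.03,"ay": 0,"az": 0.021},{"dx": 0.31,"dy": -0.01,"dz": -0.43,"ax": 0.048,"ay": 0,"az": 0.034},{"dx": 0.43,"dy": -0.02,"dz": -0.59,"ax": 0.067,"ay": 0,"az": 0.047},{"dx": 0.55,"dy": -0.023,"dz": -0.76,"ax": 0.086,"ay": 0,"az": 0.06}]'

```text
time: 16.23
tcp_pos: [501.8, -32.7, 183.4]
eef_rot: [-1.076, 1.964, 0.56]
wrist_force: [-0.3, -0.3, -0.9]
finger_gap: 0.595
gripper_force: 30.0
```

Emit:
carry_out --moves '[{"dx": 0.1,"dy": -0.07,"dz": -0.14,"ax": 0.017,"ay": 0,"az": 0.012},{"dx": 0.21,"dy": -0.13,"dz": -0.29,"ax": 0.034,"ay": 0,"az": 0.024},{"dx": 0.31,"dy": -0.2,"dz": -0.43,"ax": 0.052,"ay": 0,"az": 0.036},{"dx": 0.41,"dy": -0.26,"dz": -0.57,"ax": 0.069,"ay": 0,"az": 0.048},{"dx": 0.517,"dy": -0.325,"dz": -0.713,"ax": 0.086,"ay": 0,"az": 0.06}]'

```text
time: 16.85
tcp_pos: [482.5, -124.3, 182.4]
eef_rot: [-0.729, 2.083, 0.379]
wrist_force: [-0.3, -0.1, -1.9]
finger_gap: 0.597
gripper_force: 30.0
```

Emit:
carry_out --moves '[{"dx": 0.09,"dy": -0.12,"dz": -0.12,"ax": 0.017,"ay": 0,"az": 0.012},{"dx": 0.18,"dy": -0.25,"dz": -0.25,"ax": 0.036,"ay": 0,"az": 0.025},{"dx": 0.27,"dy": -0.37,"dz": -0.37,"ax": 0.054,"ay": 0,"az": 0.038},{"dx": 0.36,"dy": -0.49,"dz": -0.49,"ax": 0.071,"ay": 0,"az": 0.05},{"dx": 0.429,"dy": -0.592,"dz": -0.588,"ax": 0.086,"ay": 0,"az": 0.06}]'

```text
time: 17.48
tcp_pos: [463.4, -216.2, 181.4]
eef_rot: [-0.375, 2.154, 0.193]
wrist_force: [-1.3, -0.1, -0.6]
finger_gap: 0.591
gripper_force: 30.0
```

```bash
python3 - <<'E'
from poses import *
from station import readout,optics
s=readout.read_state();P,Q=pour(20,35,0,(18,12,195));print(s["tcp_pos"],P-s["tcp_pos"],s["joint_pos"].round(2),(Rot.from_rotvec(s["eef_rot"]).inv()*Q).as_rotvec().round(3))
print("u",Rot.from_rotvec(s["eef_rot"]).apply(Qg.inv().apply(up)))
o=optics.get_image("scene"); o3=optics.get_image("top"); o4=optics.get_image("wrist")
pickle.dump((o,o3,o4),open("w6.pkl","wb"))
# blue bin rim: where would loading rim corners project?
cy=-.358;
for zf in(20,25,30):
  X=[[437+a*np.cos(cy)-b*np.sin(cy),-238+a*np.sin(cy)+b*np.cos(cy),zf+47] for a,b in((-35,-35),(-35,35),(35,35),(35,-35))]
  print(zf,proj(o,X).round(0).tolist())
x,y,w,h=230,120,160,120
im=cv2.resize(o["img"][y:y+h,x:x+w],(800,600),interpolation=cv2.INTER_CUBIC)[:,:,::-1].copy()
cv2.imwrite("pics/s6.png",im)
plan([pour(20,35,0,(18,12,130)),pour(20,20,0,(18,12,130))],step=130,ang=46)
E
```

```text
[ 463.40101554 -216.20120467  181.42858691] [1.03448141 0.95704219 2.6734608 ] [-0.78  0.19 -0.4  -1.21 -0.91  0.32] [-0.005  0.002 -0.001]
u [-0.00228806  0.00144307  0.99999634]
20 [[327.0, 164.0], [332.0, 180.0], [307.0, 183.0], [303.0, 167.0]]
25 [[327.0, 163.0], [332.0, 179.0], [307.0, 182.0], [303.0, 166.0]]
30 [[327.0, 161.0], [331.0, 178.0], [307.0, 181.0], [303.0, 165.0]]
[0.507, -0.001, 0.364, -0.001, 0.001, 0.0]
[-0.049, 0.0, -0.006, -0.0, -0.083, 0.0]
```

View pics/s6.png

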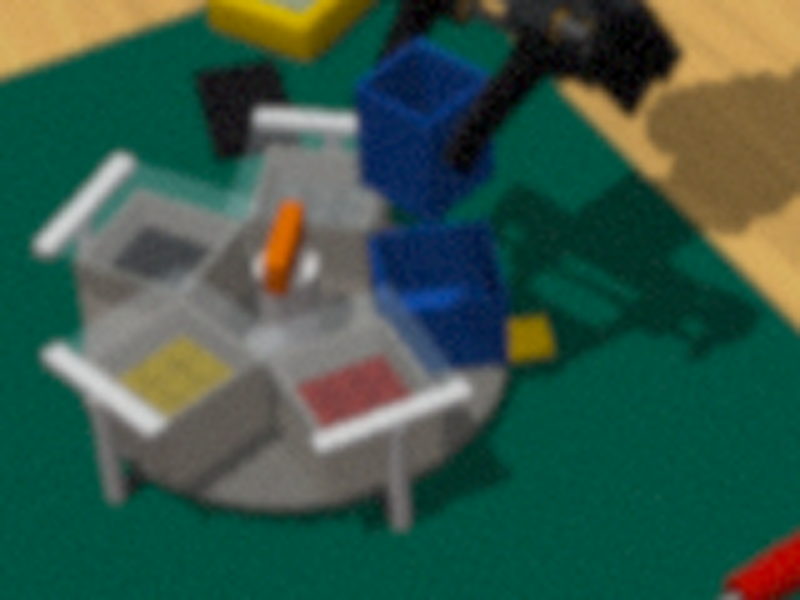

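```bash
python3 - <<'E'
from poses import *
g=(20,17,136)
plan([pour(20,35,0,g),pour(20,20,0,g),pour(20,20,90,g)],step=130,ang=46)
a=pour(20,20,180,g)
plan([pour(20,5,180,g)],start=a)
q,c=ik(*pour(20,20,180,g),np.array([-1,.47,-.47,-1.54,-1.16,-2])); print(q.round(2),c)
E
```

```text
[0.447, 0.049, 0.346, -0.001, 0.001, 0.0]
[-0.049, 0.0, -0.006, -0.0, -0.083, 0.0]
[0.0, 0.0, 0.0, 0.0, -0.0, 0.25]
[0.0, 0.0, 0.0, 0.0, 0.0, 0.25]
[0.049, -0.0, -0.006, 0.0, 0.083, -0.0]
[-0.99  0.45 -0.48 -1.54 -1.15 -2.27] 1.897484196729873e-27
```

Emit:
carry_out --moves '[{"dx": 0.09,"dy": 0.01,"dz": 0.07,"ax": 0,"ay": 0,"az": 0},{"dx": 0.18,"dy": 0.02,"dz": 0.14,"ax": 0,"ay": 0,"az": 0},{"dx": 0.27,"dy": 0.03,"dz": 0.21,"ax": 0,"ay": 0,"az": 0},{"dx": 0.36,"dy": 0.04,"dz": 0.28,"ax": 0,"ay": 0,"az": 0},{"dx": 0.447,"dy": 0.05,"dz": 0.346,"ax": 0,"ay": 0,"az": 0}]'

```text
time: 18.25
tcp_pos: [465.1, -209.1, 124.6]
eef_rot: [-0.381, 2.153, 0.196]
wrist_force: [-0.2, 0.1, -1.5]
finger_gap: 0.596
gripper_force: 30.0
```

Emit:
carry_out --moves '[{"dx": -0.01,"dy": 0,"dz": 0,"ax": 0,"ay": -0.02,"az": 0},{"dx": -0.02,"dy": 0,"dz": 0,"ax": 0,"ay": -0.04,"az": 0},{"dx": -0.035,"dy": 0,"dz": -0.003,"ax": 0,"ay": -0.06,"az": 0},{"dx": -0.05,"dy": 0,"dz": -0.006,"ax": 0,"ay": -0.083,"az": 0},{"dx": -0.05,"dy": 0,"dz": -0.006,"ax": 0,"ay": -0.083,"az": 0}]'

```text
time: 18.88
tcp_pos: [466.6, -209.1, 127.9]
eef_rot: [-0.332, 1.899, 0.234]
wrist_force: [-0.1, -0.1, -1.2]
finger_gap: 0.596
gripper_force: 30.0
```

Emit:
carry_out --moves '[{"dx": 0,"dy": 0,"dz": 0,"ax": 0,"ay": 0,"az": 0.05},{"dx": 0,"dy": 0,"dz": 0,"ax": 0,"ay": 0,"az": 0.1},{"dx": 0,"dy": 0,"dz": 0,"ax": 0,"ay": 0,"az": 0.15},{"dx": 0,"dy": 0,"dz": 0,"ax": 0,"ay": 0,"az": 0.2},{"dx": 0,"dy": 0,"dz": 0,"ax": 0,"ay": 0,"az": 0.25}]'

```text
time: 19.5
tcp_pos: [467.5, -208.6, 130.0]
eef_rot: [0.434, 1.948, 0.75]
wrist_force: [-0.3, -0.0, -1.6]
finger_gap: 0.597
gripper_force: 30.0
```

Emit:
carry_out --moves '[{"dx": 0,"dy": 0,"dz": 0,"ax": 0,"ay": 0,"az": 0.05},{"dx": 0,"dy": 0,"dz": 0,"ax": 0,"ay": 0,"az": 0.1},{"dx": 0,"dy": 0,"dz": 0,"ax": 0,"ay": 0,"az": 0.15},{"dx": 0,"dy": 0,"dz": 0,"ax": 0,"ay": 0,"az": 0.2},{"dx": 0,"dy": 0,"dz": 0,"ax": 0,"ay": 0,"az": 0.25}]'

```text
time: 20.12
tcp_pos: [467.4, -208.6, 129.9]
eef_rot: [1.231, 1.755, 1.229]
wrist_force: [-0.8, -0.3, -0.6]
finger_gap: 0.595
gripper_force: 30.0
```

Emit:
carry_out --moves '[{"dx": 0,"dy": 0,"dz": 0,"ax": 0,"ay": 0,"az": 0.055},{"dx": 0,"dy": 0,"dz": 0,"ax": 0,"ay": 0,"az": 0.11},{"dx": 0,"dy": 0,"dz": 0,"ax": 0,"ay": 0,"az": 0.165},{"dx": 0,"dy": 0,"dz": 0,"ax": 0,"ay": 0,"az": 0.22},{"dx": 0,"dy": 0,"dz": 0,"ax": 0,"ay": 0,"az": 0.25}]'

```text
time: 20.75
tcp_pos: [467.5, -208.6, 130.0]
eef_rot: [2.014, 1.283, 1.631]
wrist_force: [-0.3, -0.1, -1.7]
finger_gap: 0.596
gripper_force: 30.0
```

Emit:
carry_out --moves '[{"dx": 0,"dy": 0,"dz": 0,"ax": 0,"ay": 0,"az": 0.05},{"dx": 0,"dy": 0,"dz": 0,"ax": 0,"ay": 0,"az": 0.1},{"dx": 0,"dy": 0,"dz": 0,"ax": 0,"ay": 0,"az": 0.15},{"dx": 0,"dy": 0,"dz": 0,"ax": 0,"ay": 0,"az": 0.2},{"dx": 0,"dy": 0,"dz": 0,"ax": 0,"ay": 0,"az": 0.25}]'

```text
time: 21.38
tcp_pos: [467.6, -208.6, 130.2]
eef_rot: [-2.386, -0.418, -1.671]
wrist_force: [0.1, -0.3, -0.5]
finger_gap: 0.597
gripper_force: 30.0
```

Emit:
carry_out --moves '[{"dx": 0.01,"dy": 0,"dz": 0,"ax": 0,"ay": 0.02,"az": 0},{"dx": 0.02,"dy": 0,"dz": 0,"ax": 0,"ay": 0.04,"az": 0},{"dx": 0.035,"dy": 0,"dz": -0.003,"ax": 0,"ay": 0.06,"az": 0},{"dx": 0.05,"dy": 0,"dz": -0.006,"ax": 0,"ay": 0.083,"az": 0},{"dx": 0.05,"dy": 0,"dz": -0.006,"ax": 0,"ay": 0.083,"az": 0}]'

```text
time: 22.0
tcp_pos: [468.3, -208.3, 133.4]
eef_rot: [-2.128, -0.375, -1.945]
wrist_force: [-1.3, -0.5, -0.2]
finger_gap: 0.592
gripper_force: 30.0
```

```bash
python3 - <<'E'
from poses import *
from station import readout,optics
s=readout.read_state();print(s["time"],s["tcp_pos"],s["wrist_force"],s["finger_gap"],s["joint_pos"].round(2))
print("u",Rot.from_rotvec(s["eef_rot"]).apply(Qg.inv().apply(up)))
o=optics.get_image("scene")
cv2.imwrite("pics/s7.png",cv2.resize(o["img"][120:240,230:390],(800,600),interpolation=cv2.INTER_CUBIC)[:,:,::-1])
E
```

```text
22.0 [ 468.28867257 -208.32175834  133.39044014] [-1.26295275 -0.50113416 -0.24002573] 0.5923628588762384 [-1.08  0.65 -0.52 -1.66 -1.43 -1.98]
u [-0.60562332 -0.22056592 -0.76457248]
```

View pics/s7.png

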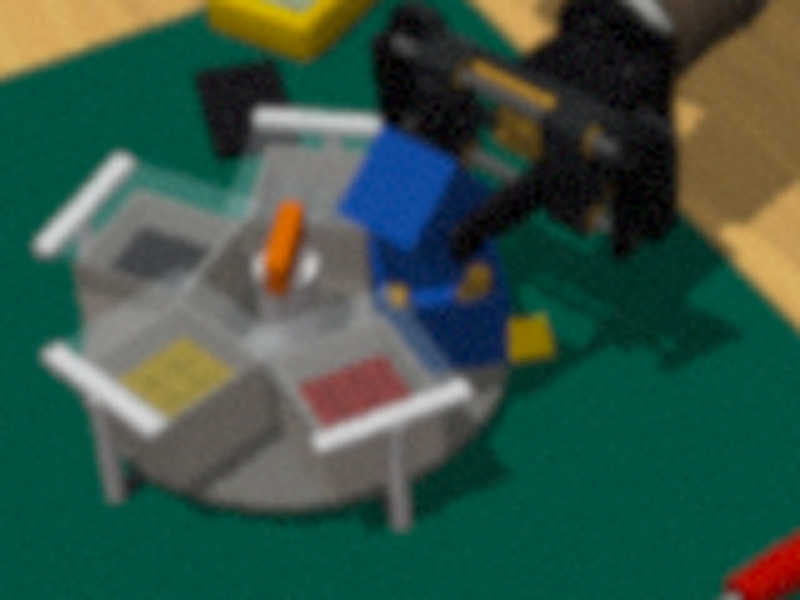

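Emit:
carry_out --moves '[{"dx": 0.02,"dy": 0,"dz": 0,"ax": 0,"ay": 0.03,"az": 0},{"dx": 0.04,"dy": 0,"dz": -0.01,"ax": 0,"ay": 0.06,"az": 0},{"dx": 0.04,"dy": 0.05,"dz": -0.01,"ax": 0,"ay": 0.06,"az": 0.03},{"dx": 0.04,"dy": -0.05,"dz": -0.01,"ax": 0,"ay": 0.06,"az": -0.03},{"dx": 0.04,"dy": 0,"dz": -0.01,"ax": 0,"ay": 0.06,"az": 0}]'

```text
time: 22.68
tcp_pos: [467.8, -207.8, 139.0]
eef_rot: [-1.921, -0.343, -2.123]
wrist_force: [0.7, -0.3, -0.7]
finger_gap: 0.595
gripper_force: 30.0
```

```bash
python3 - <<'E'
from poses import *
from station import readout,optics
s=readout.read_state();print(s["time"],s["tcp_pos"],s["wrist_force"],s["finger_gap"],s["joint_pos"].round(2))
print("u",Rot.from_rotvec(s["eef_rot"]).apply(Qg.inv().apply(up)))
o=optics.get_image("scene"); hsv=cv2.cvtColor(o["img"],cv2.COLOR_RGB2HSV)
m=cv2.inRange(hsv[160:195,298:345],(10,90,80),(25,255,255)); n,l,st,ce=cv2.connectedComponentsWithStats(m); print(st[1:],ce[1:]+[298,160])
p,R=cur(); a=plan([(p+60*up,None)]); 
for dl in (20,):
  P,Q=pour(20,20,180,(20,17,200)); a=plan([(P,Q)],start=a,ang=50)
g=(20,17,200); print("after unroll"); P,Q=pour(20,20,0,g); a=plan([pour(20,35,0,g)],start=(P,Q))
tgt=np.array([557.3,205.4,34.8])-90*yp
plan([(tgt+150*up,Qg),(tgt,Qg)],start=a,step=130,ang=50)
print(plane("top",[[308,276],[318,333],[318,187]],10))
E
```

```text
22.675 [ 467.77789563 -207.78306906  139.02317796] [ 0.72955502 -0.25745424 -0.66414155] 0.5945878558108754 [-1.11  0.79 -0.51 -1.71 -1.64 -1.83]
u [-0.45894515 -0.17036565 -0.87197758]
[[25 13  5  6 22]
 [10 17  3  4  8]
 [34 24  8  8 47]] [[324.72727273 175.18181818]
 [309.25       178.25      ]
 [334.82978723 187.55319149]]
[0.597, 0.0, 0.06, 0.0, 0.0, 0.0]
[-0.055, -0.0, -0.02, -0.0, -0.143, 0.0]
after unroll
[0.049, -0.0, -0.006, 0.0, 0.083, -0.0]
[-0.331, 0.945, 0.498, -0.086, 0.0, -0.06]
[-0.488, 0.701, 0.722, -0.086, -0.0, -0.06]
[-0.591, 0.382, 0.869, -0.086, 0.0, -0.06]
[0.614, 0.0, 0.43, 0.0, 0.0, 0.0]
[0.614, 0.0, 0.43, -0.0, 0.0, 0.0]
[[477.78671139  27.68982816  10.        ]
 [330.83499102   1.44751693  10.        ]
 [717.97270019   1.97283041  10.        ]]
```

Emit:
carry_out --moves '[{"dx": 0.12,"dy": 0,"dz": 0.01,"ax": 0,"ay": 0,"az": 0},{"dx": 0.24,"dy": 0,"dz": 0.02,"ax": 0,"ay": 0,"az": 0},{"dx": 0.36,"dy": 0,"dz": 0.04,"ax": 0,"ay": 0,"az": 0},{"dx": 0.48,"dy": 0,"dz": 0.05,"ax": 0,"ay": 0,"az": 0},{"dx": 0.597,"dy": 0,"dz": 0.06,"ax": 0,"ay": 0,"az": 0}]'

```text
time: 23.35
tcp_pos: [467.2, -208.2, 199.4]
eef_rot: [-1.921, -0.341, -2.126]
wrist_force: [-0.4, -0.4, -0.4]
finger_gap: 0.593
gripper_force: 30.0
```

Emit:
carry_out --moves '[{"dx": -0.01,"dy": 0,"dz": 0,"ax": 0,"ay": -0.03,"az": 0},{"dx": -0.02,"dy": 0,"dz": 0,"ax": 0,"ay": -0.06,"az": 0},{"dx": -0.03,"dy": 0,"dz": -0.01,"ax": 0,"ay": -0.09,"az": 0},{"dx": -0.05,"dy": 0,"dz": -0.02,"ax": 0,"ay": -0.12,"az": 0},{"dx": -0.055,"dy": 0,"dz": -0.02,"ax": 0,"ay": -0.143,"az": 0}]'

```text
time: 23.98
tcp_pos: [465.6, -208.8, 193.7]
eef_rot: [-2.389, -0.422, -1.671]
wrist_force: [-0.5, 0.4, -0.8]
finger_gap: 0.597
gripper_force: 30.0
```

Emit:
carry_out --moves '[{"dx": 0,"dy": 0,"dz": 0,"ax": 0,"ay": 0,"az": -0.05},{"dx": 0,"dy": 0,"dz": 0,"ax": 0,"ay": 0,"az": -0.1},{"dx": 0,"dy": 0,"dz": 0,"ax": 0,"ay": 0,"az": -0.15},{"dx": 0,"dy": 0,"dz": 0,"ax": 0,"ay": 0,"az": -0.2},{"dx": 0,"dy": 0,"dz": 0,"ax": 0,"ay": 0,"az": -0.25}]'

```text
time: 24.6
tcp_pos: [465.6, -208.5, 193.1]
eef_rot: [2.007, 1.286, 1.629]
wrist_force: [0.1, 0.7, -0.5]
finger_gap: 0.597
gripper_force: 30.0
```

Emit:
carry_out --moves '[{"dx": 0,"dy": 0,"dz": 0,"ax": 0,"ay": 0,"az": -0.05},{"dx": 0,"dy": 0,"dz": 0,"ax": 0,"ay": 0,"az": -0.1},{"dx": 0,"dy": 0,"dz": 0,"ax": 0,"ay": 0,"az": -0.15},{"dx": 0,"dy": 0,"dz": 0,"ax": 0,"ay": 0,"az": -0.2},{"dx": 0,"dy": 0,"dz": 0,"ax": 0,"ay": 0,"az": -0.25}]'

```text
time: 25.22
tcp_pos: [465.6, -208.5, 193.1]
eef_rot: [1.223, 1.757, 1.225]
wrist_force: [-0.3, 0.1, -1.4]
finger_gap: 0.593
gripper_force: 30.0
```

Emit:
carry_out --moves '[{"dx": 0,"dy": 0,"dz": 0,"ax": 0,"ay": 0,"az": -0.05},{"dx": 0,"dy": 0,"dz": 0,"ax": 0,"ay": 0,"az": -0.1},{"dx": 0,"dy": 0,"dz": 0,"ax": 0,"ay": 0,"az": -0.15},{"dx": 0,"dy": 0,"dz": 0,"ax": 0,"ay": 0,"az": -0.2},{"dx": 0,"dy": 0,"dz": 0,"ax": 0,"ay": 0,"az": -0.25}]'

```text
time: 25.85
tcp_pos: [465.6, -208.5, 193.1]
eef_rot: [0.426, 1.947, 0.745]
wrist_force: [0.0, 0.9, 0.2]
finger_gap: 0.594
gripper_force: 30.0
```

Emit:
carry_out --moves '[{"dx": 0,"dy": 0,"dz": 0,"ax": 0,"ay": 0,"az": -0.05},{"dx": 0,"dy": 0,"dz": 0,"ax": 0,"ay": 0,"az": -0.1},{"dx": 0,"dy": 0,"dz": 0,"ax": 0,"ay": 0,"az": -0.15},{"dx": 0,"dy": 0,"dz": 0,"ax": 0,"ay": 0,"az": -0.2},{"dx": 0,"dy": 0,"dz": 0,"ax": 0,"ay": 0,"az": -0.25}]'

```text
time: 26.48
tcp_pos: [465.6, -208.5, 193.1]
eef_rot: [-0.339, 1.896, 0.228]
wrist_force: [-0.0, -0.7, -0.5]
finger_gap: 0.596
gripper_force: 30.0
```

```bash
python3 - <<'E'
from poses import *
from station import readout,optics
s=readout.read_state();print(s["time"],s["tcp_pos"],s["wrist_force"],s["joint_pos"].round(2))
g=(20,17,200); a=plan([pour(20,35,0,g)])
tgt=np.array([557.3,205.4,34.8])-90*yp
plan([(tgt+150*up,Qg)],start=a,step=130,ang=50)
o=optics.get_image("scene"); o3=optics.get_image("top"); o4=optics.get_image("wrist");pickle.dump((o,o3,o4),open("w8.pkl","wb"))
hsv=cv2.cvtColor(o["img"],cv2.COLOR_RGB2HSV)
m=cv2.inRange(hsv[100:230,240:400],(10,90,80),(25,255,255)); n,l,st,ce=cv2.connectedComponentsWithStats(m)
for a,c in zip(st[1:],ce[1:]): 
    if a[4]>3: print(a[4],(c+[240,100]).round(0))
E
```

```text
26.475 [ 465.6135671  -208.52617727  193.07798124] [-0.0253143  -0.72159697 -0.50797741] [-0.96  0.29 -0.46 -1.48 -1.15  0.69]
[0.042, -0.009, 0.0, -0.001, 0.084, 0.002]
[-0.331, 0.945, 0.498, -0.086, 0.0, -0.06]
[-0.488, 0.701, 0.722, -0.086, 0.0, -0.06]
[-0.591, 0.382, 0.869, -0.086, 0.0, -0.06]
1261 [265. 114.]
19 [320. 101.]
2993 [381. 139.]
94 [330. 112.]
75 [331. 124.]
34 [351. 123.]
104 [286. 168.]
9 [354. 166.]
21 [325. 175.]
8 [309. 178.]
53 [335. 187.]
180 [265. 195.]
```

Emit:
carry_out --moves '[{"dx": 0.01,"dy": 0,"dz": 0,"ax": 0,"ay": 0.02,"az": 0},{"dx": 0.02,"dy": 0,"dz": 0,"ax": 0,"ay": 0.04,"az": 0},{"dx": 0.03,"dy": 0,"dz": 0,"ax": 0,"ay": 0.06,"az": 0},{"dx": 0.042,"dy": -0.009,"dz": 0,"ax": -0.001,"ay": 0.084,"az": 0.002},{"dx": 0.042,"dy": -0.009,"dz": 0,"ax": -0.001,"ay": 0.084,"az": 0.002}]'

```text
time: 27.25
tcp_pos: [465.6, -209.2, 190.2]
eef_rot: [-0.379, 2.155, 0.202]
wrist_force: [0.4, 1.1, -0.9]
finger_gap: 0.596
gripper_force: 30.0
```

Emit:
carry_out --moves '[{"dx": -0.06,"dy": 0.19,"dz": 0.1,"ax": -0.017,"ay": 0,"az": -0.012},{"dx": -0.13,"dy": 0.38,"dz": 0.2,"ax": -0.034,"ay": 0,"az": -0.024},{"dx": -0.2,"dy": 0.57,"dz": 0.3,"ax": -0.052,"ay": 0,"az": -0.036},{"dx": -0.26,"dy": 0.76,"dz": 0.4,"ax": -0.069,"ay": 0,"az": -0.048},{"dx": -0.331,"dy": 0.945,"dz": 0.498,"ax": -0.086,"ay": 0,"az": -0.06}]'

```text
time: 27.88
tcp_pos: [488.4, -99.4, 186.7]
eef_rot: [-0.732, 2.083, 0.394]
wrist_force: [0.0, -0.1, -0.9]
finger_gap: 0.595
gripper_force: 30.0
```

Emit:
carry_out --moves '[{"dx": -0.1,"dy": 0.14,"dz": 0.14,"ax": -0.017,"ay": 0,"az": -0.012},{"dx": -0.2,"dy": 0.28,"dz": 0.29,"ax": -0.034,"ay": 0,"az": -0.024},{"dx": -0.29,"dy": 0.42,"dz": 0.43,"ax": -0.052,"ay": 0,"az": -0.036},{"dx": -0.39,"dy": 0.56,"dz": 0.58,"ax": -0.069,"ay": 0,"az": -0.048},{"dx": -0.488,"dy": 0.701,"dz": 0.722,"ax": -0.086,"ay": 0,"az": -0.06}]'

```text
time: 28.5
tcp_pos: [512.2, 9.7, 185.7]
eef_rot: [-1.078, 1.962, 0.575]
wrist_force: [0.5, -0.4, -0.8]
finger_gap: 0.597
gripper_force: 30.0
```

Emit:
carry_out --moves '[{"dx": -0.12,"dy": 0.08,"dz": 0.17,"ax": -0.017,"ay": 0,"az": -0.012},{"dx": -0.24,"dy": 0.15,"dz": 0.35,"ax": -0.034,"ay": 0,"az": -0.024},{"dx": -0.35,"dy": 0.23,"dz": 0.52,"ax": -0.052,"ay": 0,"az": -0.036},{"dx": -0.47,"dy": 0.31,"dz": 0.7,"ax": -0.069,"ay": 0,"az": -0.048},{"dx": -0.591,"dy": 0.382,"dz": 0.869,"ax": -0.086,"ay": 0,"az": -0.06}]'

```text
time: 29.12
tcp_pos: [535.8, 118.8, 184.6]
eef_rot: [-1.412, 1.792, 0.75]
wrist_force: [0.3, -0.5, -0.8]
finger_gap: 0.593
gripper_force: 30.0
```

```bash
python3 - <<'E'
from poses import *
from station import readout,optics
s=readout.read_state();print(s["time"],s["tcp_pos"],s["wrist_force"],s["joint_pos"].round(2))
tgt=np.array([557.3,205.4,34.8])-90*yp
a=plan([(tgt+25*up,Qg),(tgt,Qg)],step=130,ang=50)
o=optics.get_image("scene"); o3=optics.get_image("top"); pickle.dump((o,o3),open("w9.pkl","wb"))
# carousel check with top view: brass count in bin & elsewhere
def brass(c,x0,y0,x1,y1):
    hsv=cv2.cvtColor(c["img"],cv2.COLOR_RGB2HSV); m=cv2.inRange(hsv[y0:y1,x0:x1],(10,110,70),(24,255,255)); n,l,st,ce=cv2.connectedComponentsWithStats(m)
    return [(int(a[4]),a[:4].tolist(),(d+[x0,y0]).round(0).tolist()) for a,d in zip(st[1:],ce[1:]) if a[4]>3]
print("top",brass(o3,360,200,490,330)); print("cup before(t0) top",brass(C["top"],243,230,262,260))
print("loading px",proj(o3,[[437,-238,30]]), "cup px",proj(o3,[[533,104,180]]),"top cup",brass(o3,220,180,320,290))
E
```

```text
29.125 [535.84879055 118.7546559  184.57396785] [ 0.28867328 -0.48993514 -0.78661538] [-0.1   0.35 -0.17 -1.07 -1.19  0.38]
[1.03, -0.018, 0.704, 0.003, 0.002, -0.002]
[0.205, -0.0, 0.143, -0.0, 0.0, 0.0]
top [(470, [41, 14, 28, 25], [415.0, 226.0]), (163, [57, 47, 22, 18], [427.0, 256.0]), (22, [52, 83, 5, 6], [414.0, 285.0]), (27, [60, 82, 6, 7], [423.0, 285.0]), (36, [52, 97, 10, 8], [416.0, 301.0]), (73, [38, 103, 13, 10], [404.0, 308.0])]
cup before(t0) top [(68, [0, 10, 8, 12], [246.0, 246.0])]
loading px [[411.73434638 290.91894692]] cup px [[274.18100131 242.87777481]] top cup [(104, [71, 36, 11, 36], [296.0, 232.0]), (9, [81, 70, 4, 3], [302.0, 251.0]), (65, [76, 76, 8, 17], [300.0, 264.0]), (4, [58, 84, 3, 2], [279.0, 264.0])]
```

Emit:
carry_out --moves '[{"dx": 0.2,"dy": 0,"dz": 0.14,"ax": 0,"ay": 0,"az": 0},{"dx": 0.4,"dy": -0.01,"dz": 0.28,"ax": 0.001,"ay": 0.001,"az": 0},{"dx": 0.6,"dy": -0.01,"dz": 0.42,"ax": 0.002,"ay": 0.001,"az": -0.001},{"dx": 0.8,"dy": -0.018,"dz": 0.56,"ax": 0.003,"ay": 0.002,"az": -0.002},{"dx": 1.0,"dy": -0.018,"dz": 0.69,"ax": 0.003,"ay": 0.002,"az": -0.002}]'

```text
time: 29.85
tcp_pos: [536.9, 116.7, 62.9]
eef_rot: [-1.412, 1.795, 0.73]
wrist_force: [0.2, 0.1, -0.4]
finger_gap: 0.593
gripper_force: 30.0
```

```bash
python3 - <<'E'
from poses import *
from station import readout
s=readout.read_state();print(s["tcp_pos"],s["wrist_force"])
tgt=np.array([557.3,205.4,35.0])-90*yp
plan([(tgt,Qg)],step=130,ang=50)
o,o3=pickle.load(open("w9.pkl","rb"))
im=o3["img"][268:312,394:432].astype(int); hsv=cv2.cvtColor(o3["img"],cv2.COLOR_RGB2HSV)[268:312,394:432]
ch=np.where((hsv[...,0]>=95)&(hsv[...,0]<=130)&(hsv[...,1]>70),".",np.where((hsv[...,0]<=32)&(hsv[...,1]>60),"#",np.where((hsv[...,0]>60)&(hsv[...,0]<95)&(hsv[...,1]>100),"g"," ")))
print("\n".join("".join(r) for r in ch))
E
```

```text
[536.85538824 116.71776975  62.91518686] [ 0.2066134   0.13802963 -0.3790075 ]
[0.223, 0.009, 0.169, -0.002, -0.0, 0.0]
##############                        
##############                        
 ############                         
  ##########                          
  ######### .                         
   ######  .......                    
          ...........                 
         ...............              
         ..................           
         ....................         
        ........................      
        ...........................   
       .............................  
       ...............................
       .....................## .......
      ............ ### .... ### ......
      ............#####... ##### .....
      ........... ##### . ###### .....
      ............##### . ######..... 
     .............#### ... #### ..... 
     ............. ## ......##....... 
     ...............................  
    ................................  
    ................................  
    ...............................   
   ................................   
   ...............................    
   ...............................    
  .................  ............     
  ................#### ..........     
 ................ #####..........     
 ................######.........      
ggg..............###### ........      
ggggg.............######## .....      
ggggg    .........  ####### ...       
gggggg###   ........   #####...       
gggggg######   ........   ##...       
ggggg ########   ......... ...        
ggggg############   ..........        
ggggg#############    ........        
gggg #############gggggg....          
gggg############# gggggggggggggggggggg
gggg#############ggggggggggggggggggggg
ggg ############ ggggggggggggggggggggg
```

Emit:
carry_out --moves '[{"dx": 0.06,"dy": 0,"dz": 0.04,"ax": 0,"ay": 0,"az": 0},{"dx": 0.12,"dy": 0.01,"dz": 0.09,"ax": -0.001,"ay": 0,"az": 0},{"dx": 0.17,"dy": 0.01,"dz": 0.13,"ax": -0.002,"ay": 0,"az": 0},{"dx": 0.21,"dy": 0.01,"dz": 0.16,"ax": -0.002,"ay": 0,"az": 0},{"dx": 0.223,"dy": 0.01,"dz": 0.169,"ax": -0.002,"ay": 0,"az": 0}]'

```text
time: 30.48
tcp_pos: [537.2, 118.1, 36.2]
eef_rot: [-1.418, 1.793, 0.734]
wrist_force: [0.4, 0.7, -0.8]
finger_gap: 0.601
gripper_force: 30.0
```

```bash
python3 - <<'E'
from poses import *
from station import readout,optics
s=readout.read_state();print(s["tcp_pos"],s["wrist_force"],(Rot.from_rotvec(s["eef_rot"]).inv()*Qg).as_rotvec().round(3))
def asc(c,x0,y0,x1,y1):
    hsv=cv2.cvtColor(c["img"],cv2.COLOR_RGB2HSV)[y0:y1,x0:x1]; h,sa,v=hsv[...,0],hsv[...,1],hsv[...,2]
    ch=np.where((h>=98)&(h<=130)&(sa>70),".",np.where((h<=32)&(sa>60)&(v>60),"#",np.where((h>60)&(h<98)&(sa>100),"g"," ")))
    print("\n".join("".join(r) for r in ch))
o3=optics.get_image("top");o=optics.get_image("scene")
u=proj(o3,[[533,104,40]])[0].astype(int); asc(o3,u[0]-18,u[1]-18,u[0]+18,u[1]+18)
u=proj(o,[[533,104,40]])[0].astype(int); asc(o,u[0]-22,u[1]-28,u[0]+22,u[1]+22)
E
```

```text
[537.16507514 118.12525639  36.20428479] [ 0.37261889  0.73032107 -0.80827012] [ 0.    -0.002  0.002]
ggggggggggggggggggggggggggggggg     
ggggggggggggggggggggggggggggggg     
gggggggggggggggggggggggggggggg      
ggggggggggggggggggggggggggg      #  
gggggggggg...gg                 ####
gggggggggg.........                #
ggggggggg..............             
ggggggggg..................         
ggggggggg......................     
ggggggggg.....................g    g
gggggggg......................g    g
gggggggg......................g    g
gggggggg.......................   gg
ggggggg........................   gg
ggggggg........................   gg
ggggggg.......................    gg
ggggggg.......................    gg
gggggg........................   ggg
gggggg........................   ggg
gggggg.......................    ggg
gggggg.......................    ggg
ggggg........................   ggg#
ggggg........................   ggg#
ggggg.......................    ggg#
gggggg......................   gggg#
ggggggg.....................   ggg #
ggggggg....................    ggg##
[... 1883 characters left out ...]
                       gg
                                        gggg
                                      gggggg
                                 ....ggggggg
                               .....gggggggg
                             .......gggggggg
                          ..........gggggggg
                         ...........gggggggg
                     ...............gggggggg
                   ................ggggggggg
                 ...............gggggggggggg
              ..............gggggggggggggggg
             gg.........gggggggggggggggggggg
          gggggg....gggggggggggggggggggggggg
        gggggggggggggggggggggggggggggggggggg
     ggggggggggggggggggggggggggggggggggggggg
```

Emit:
carry_out --moves '[{"dx": 0.01,"dy": 0,"dz": 0.007,"ax": 0,"ay": 0,"az": 0},{"dx": 0.01,"dy": 0,"dz": 0.007,"ax": 0,"ay": 0,"az": 0},{"dx": 0.01,"dy": 0,"dz": 0.007,"ax": 0,"ay": 0,"az": 0},{"dx": 0.01,"dy": 0,"dz": 0.007,"ax": 0,"ay": 0,"az": 0},{"dx": 0.01,"dy": 0,"dz": 0.007,"ax": 0,"ay": 0,"az": 0}]'

```text
time: 31.2
tcp_pos: [537.2, 118.0, 35.0]
eef_rot: [-1.418, 1.793, 0.734]
wrist_force: [0.1, 1.2, -0.4]
finger_gap: 0.594
gripper_force: 30.0
```

Emit:
carry_out --moves '[{"dx": 0,"dy": 0,"dz": 0,"ax": 0,"ay": 0,"az": 0},{"dx": 0,"dy": 0,"dz": 0,"ax": 0,"ay": 0,"az": 0},{"dx": 0,"dy": 0,"dz": 0,"ax": 0,"ay": 0,"az": 0},{"dx": 0,"dy": 0,"dz": 0,"ax": 0,"ay": 0,"az": 0},{"dx": 0,"dy": 0,"dz": 0,"ax": 0,"ay": 0,"az": 0}]' --fingers 0

```text
time: 31.82
tcp_pos: [537.1, 118.1, 35.0]
eef_rot: [-1.418, 1.793, 0.734]
wrist_force: [-0.0, 0.5, -0.1]
finger_gap: 0.983
gripper_force: 0.0
```

Emit:
carry_out --moves '[{"dx": 0,"dy": 0,"dz": -0.15,"ax": 0,"ay": 0,"az": 0},{"dx": 0,"dy": 0,"dz": -0.35,"ax": 0,"ay": 0,"az": 0},{"dx": 0,"dy": 0,"dz": -0.55,"ax": 0,"ay": 0,"az": 0},{"dx": 0,"dy": 0,"dz": -0.75,"ax": 0,"ay": 0,"az": 0},{"dx": 0,"dy": 0,"dz": -1,"ax": 0,"ay": 0,"az": 0}]'

```text
time: 32.45
tcp_pos: [517.7, 37.1, 93.5]
eef_rot: [-1.418, 1.793, 0.734]
wrist_force: [0.0, 0.4, -1.0]
finger_gap: 1.0
gripper_force: 0.0
```

```bash
python3 - <<'E'
from poses import *
from station import readout,optics
s=readout.read_state();print(s["time"],s["tcp_pos"],s["wrist_force"])
o=optics.get_image("scene");C["scene"]=o
import cup; 
from scipy.optimize import minimize
u=proj(o,[[533,104,35]])[0].astype(int); ms=cup.raw("scene",(u[0]-24,u[1]-26,u[0]+24,u[1]+26))
f=lambda q:np.abs(cup.sil("scene",q)-ms).sum()
x0=np.array([533,104,-.235]); r=minimize(f,x0,method="Nelder-Mead",options=dict(initial_simplex=[x0,x0+[6,0,0],x0+[0,6,0],x0+[0,0,.1]])); print(r.x,r.fun,ms.sum())
# pose from which wrist camera looks onto bin: tool down, tool x toward ... like after grip
a=np.radians(160); Q=frame([0,0,-1],[np.cos(a),np.sin(a),0]); 
P=np.array([437,-238,220.])-Q.apply([45,0,0]); print(P, ik(P,Q,s["joint_pos"])[0].round(2))
p,R=cur(); plan([(p+70*up,None),(P,Q)],step=130,ang=48)
E
```

```text
32.45 [517.71327875  37.14789568  93.5376404 ] [ 0.0347635   0.36881789 -0.9702763 ]
scene [340 260  25  18 279]
[ 5.32452025e+02  1.03035363e+02 -3.10374622e-01] 428.30980392156863 405.0
[ 452.39090645 -195.71383206  220.        ] [-0.08  0.15 -0.32 -0.   -1.1  -0.27]
[-0.572, -0.004, -0.404, 0.0, 0.0, 0.0]
[0.466, 0.052, -1.136, 0.008, 0.152, 0.017]
[0.937, -0.012, -0.795, 0.008, 0.152, 0.017]
```

Emit:
carry_out --moves '[{"dx": -0.11,"dy": 0,"dz": -0.08,"ax": 0,"ay": 0,"az": 0},{"dx": -0.22,"dy": 0,"dz": -0.16,"ax": 0,"ay": 0,"az": 0},{"dx": -0.34,"dy": 0,"dz": -0.24,"ax": 0,"ay": 0,"az": 0},{"dx": -0.45,"dy": 0,"dz": -0.32,"ax": 0,"ay": 0,"az": 0},{"dx": -0.572,"dy": 0,"dz": -0.404,"ax": 0,"ay": 0,"az": 0}]'

```text
time: 33.12
tcp_pos: [517.9, 38.7, 163.5]
eef_rot: [-1.418, 1.793, 0.734]
wrist_force: [-0.9, -0.6, 0.7]
finger_gap: 0.999
gripper_force: 0.0
```

```bash
python3 - <<'E'
from poses import *
a=np.radians(160); Q=frame([0,0,-1],[np.cos(a),np.sin(a),0]); 
P=np.array([437,-238,220.])-Q.apply([45,0,0])
plan([(P,Q)],step=90,ang=48)
E
```

```text
[0.313, 0.032, -0.771, 0.006, 0.101, 0.011]
[0.539, 0.004, -0.635, 0.006, 0.101, 0.011]
[0.711, -0.029, -0.433, 0.006, 0.101, 0.011]
```

Emit:
carry_out --moves '[{"dx": 0.06,"dy": 0.006,"dz": -0.15,"ax": 0.001,"ay": 0.02,"az": 0.002},{"dx": 0.13,"dy": 0.013,"dz": -0.31,"ax": 0.002,"ay": 0.04,"az": 0.004},{"dx": 0.19,"dy": 0.02,"dz": -0.46,"ax": 0.004,"ay": 0.06,"az": 0.006},{"dx": 0.25,"dy": 0.026,"dz": -0.62,"ax": 0.005,"ay": 0.08,"az": 0.008},{"dx": 0.313,"dy": 0.032,"dz": -0.771,"ax": 0.006,"ay": 0.101,"az": 0.011}]'

```text
time: 33.75
tcp_pos: [495.9, -40.1, 182.2]
eef_rot: [-1.563, 2.064, 0.527]
wrist_force: [0.7, 0.4, -0.4]
finger_gap: 1.002
gripper_force: 0.0
```

Emit:
carry_out --moves '[{"dx": 0.11,"dy": 0,"dz": -0.13,"ax": 0.001,"ay": 0.02,"az": 0.002},{"dx": 0.22,"dy": 0,"dz": -0.25,"ax": 0.002,"ay": 0.04,"az": 0.004},{"dx": 0.32,"dy": 0,"dz": -0.38,"ax": 0.004,"ay": 0.06,"az": 0.006},{"dx": 0.43,"dy": 0,"dz": -0.51,"ax": 0.005,"ay": 0.08,"az": 0.008},{"dx": 0.539,"dy": 0,"dz": -0.635,"ax": 0.006,"ay": 0.101,"az": 0.011}]'

```text
time: 34.38
tcp_pos: [474.3, -118.3, 200.9]
eef_rot: [-1.691, 2.324, 0.284]
wrist_force: [-0.6, -0.5, -0.3]
finger_gap: 1.0
gripper_force: 0.0
```

Emit:
carry_out --moves '[{"dx": 0.14,"dy": -0.006,"dz": -0.09,"ax": 0.001,"ay": 0.02,"az": 0.002},{"dx": 0.28,"dy": -0.01,"dz": -0.17,"ax": 0.002,"ay": 0.04,"az": 0.004},{"dx": 0.43,"dy": -0.02,"dz": -0.26,"ax": 0.004,"ay": 0.06,"az": 0.006},{"dx": 0.57,"dy": -0.02,"dz": -0.35,"ax": 0.005,"ay": 0.08,"az": 0.008},{"dx": 0.711,"dy": -0.029,"dz": -0.433,"ax": 0.006,"ay": 0.101,"az": 0.011}]'

```text
time: 35.0
tcp_pos: [452.5, -196.5, 219.4]
eef_rot: [-1.8, 2.568, -0.003]
wrist_force: [-0.4, 0.2, -0.3]
finger_gap: 1.0
gripper_force: 0.0
```

```bash
python3 - <<'E'
from poses import *
from station import readout,optics
s=readout.read_state();print(s["time"],s["tcp_pos"])
o=optics.get_image("scene");C["scene"]=o; w=optics.get_image("wrist")
import cup
from scipy.optimize import minimize
u=proj(o,[[533,104,35]])[0].astype(int); ms=cup.raw("scene",(u[0]-26,u[1]-28,u[0]+26,u[1]+28))
f=lambda q:np.abs(cup.sil("scene",q)-ms).sum()
x0=np.array([533,104,-.235]); r=minimize(f,x0,method="Nelder-Mead",options=dict(initial_simplex=[x0,x0+[6,0,0],x0+[0,6,0],x0+[0,0,.1]])); print(r.x,r.fun,ms.sum())
cy=-.358
X=[[437+a*np.cos(cy)-b*np.sin(cy),-238+a*np.sin(cy)+b*np.cos(cy),z] for z in(20,67) for a,b in((-32,-32),(-32,32),(32,32),(32,-32))]
q=proj(w,X); print(q.round(0).tolist())
x0,y0=np.clip(q.min(0)-10,0,None).astype(int); x1,y1=np.minimum(q.max(0)+10,[640,480]).astype(int)
hsv=cv2.resize(cv2.cvtColor(w["img"][y0:y1,x0:x1],cv2.COLOR_RGB2HSV),None,fx=.5,fy=.3,interpolation=cv2.INTER_AREA); h,sa,v=hsv[...,0],hsv[...,1],hsv[...,2]
ch=np.where((h>=98)&(h<=130)&(sa>70),".",np.where((h<=34)&(sa>70)&(v>60),"#"," "))
print(x0,y0); print("\n".join("".join(r) for r in ch))
E
```

```text
35.0 [ 452.49284544 -196.47788355  219.42979811]
scene [340 260  25  18 276]
[ 5.32914795e+02  1.03778457e+02 -3.29414243e-01] 431.55686274509804 398.0
[[348.0, 131.0], [346.0, 203.0], [276.0, 202.0], [275.0, 130.0], [353.0, 129.0], [350.0, 212.0], [271.0, 211.0], [270.0, 128.0]]
259 118
                                                    
                                                    
     .............................................. 
     ..................................... ........ 
     ....... .......................... ##### ..... 
     ...... ###  ..................... ####### .... 
     ..... #######  ..................######## .... 
     .....#########................... #######....  
     .... ######## ....................      .....  
     ......  #### .................   #   #   ....  
     .........   ................. ########### ... #
     ............................. ############...##
     .............   ............. ########### ...##
     ...........  #### .............  ####### ....##
     .......... ####### ..........................##
     .......... ####### ..........................##
     ...........###### ...........................##
     ............     ............................##
     ............................................ ##
     ............................................ ##
     .............................................  
     .............................................  
     .............................................  
     .............................................  
     ............................................   
     ............................................   
     ............................................   
      ...........................................   
      ...........................................   
                                           . ...
```

```bash
python3 - <<'E'
from poses import *
from station import readout,optics
w=optics.get_image("wrist"); t=optics.get_image("top"); pickle.dump((w,t),open("wb.pkl","wb"))
print("topcam",-t["R"].T@t["t"])
g=cv2.cvtColor(w["img"],cv2.COLOR_RGB2HSV)
y0,y1,x0,x1=124,168,322,356
sub=g[y0:y1,x0:x1]; br=(sub[...,0]<=34)&(sub[...,1]>70)&(sub[...,2]>60)
V=np.where(br,np.clip(sub[...,2]//26,0,9),-1)
print("\n".join("".join("." if c<0 else str(c) for c in r) for r in V))
m=((g[...,0]<=34)&(g[...,1]>70)&(g[...,2]>60)).astype(np.uint8)[128:212,270:353]
n,l,st,ce=cv2.connectedComponentsWithStats(m); print(st[1:][st[1:,4]>10].tolist())
C["top"]=t
import cup
from scipy.optimize import minimize
u=proj(t,[[533,104,35]])[0].astype(int); ms=cup.raw("top",(u[0]-26,u[1]-26,u[0]+26,u[1]+26))
f=lambda q:np.abs(cup.sil("top",q)-ms).sum()
x0=np.array([533,104,-.235]); r=minimize(f,x0,method="Nelder-Mead",options=dict(initial_simplex=[x0,x0+[6,0,0],x0+[0,6,0],x0+[0,0,.1]])); print(r.x,r.fun,ms.sum())
h=cv2.cvtColor(t["img"],cv2.COLOR_RGB2HSV)[u[1]-17:u[1]+17,u[0]-17:u[0]+17]
print("\n".join("".join(("#" if (a[0]<=34 and a[1]>60) else str(min(a[2]//20,9)) if 95<a[0]<130 else ".") for a in r) for r in h))
E
```

```text
topcam [ 267.67487178   -2.94670128 1566.0682357 ]
255255255255255255255255255255255255255255255255255255255255255255255255255255255255255255255255255255
255255255255255255255255255255255255255255255255255255255255255255255255255255255255255255255255255255
255255255255255255255255255255255255255255255255255255255255255255255255255255255255255255255255255255
255255255255255255255255255255255255255255255255255255255255255255255255255255255255255255255255255255
2552552552552552552552552552552552552552552552552552552552552555255255255255255255255255255255255255
2552552552552552552552552552552552552552552552552552557767655255255255255255255255255255
2552552552552552552552552552552552552552552552552556786666665255255255255255255255
25525525525525525525525525525525525525525525525566666666666255255255255255255255
2552552552552552552552552552552552552552552556666666666666255255255255255255
255255255255255255255255255255255255255255566666666666665255255255255255
255255255255255255255255255255255255255255666666666666666255255255255255
255255255255255255255255255255255255255366666666666666625525
[... 3090 characters left out ...]

......852266666666666666659633....
......85235666666666666666852.....
.....674345688766666666667643.....
.....763366699988876666669632.....
.....853366699999998866659632.....
.....75235689999999999888852......
....664245699999999999999743......
....653246699999999999999633......
....668976799999999999999633......
....55787699999999999999853.......
......333477779999999999743.......
......333333356777899999532.......
.......33333333334577789633.......
.........33333333333345753........
.............3333433333322........
.................333333333........
......................3333........
..................................
..................................
..................................
```

Emit:
carry_out --moves '[{"dx": 0,"dy": -0.2,"dz": 0,"ax": 0,"ay": 0,"az": 0},{"dx": 0,"dy": -0.4,"dz": 0,"ax": 0,"ay": 0,"az": 0},{"dx": 0,"dy": -0.6,"dz": 0,"ax": 0,"ay": 0,"az": 0},{"dx": 0,"dy": -0.8,"dz": 0,"ax": 0,"ay": 0,"az": 0},{"dx": 0,"dy": -1,"dz": 0,"ax": 0,"ay": 0,"az": 0}]'

```text
time: 35.83
tcp_pos: [547.5, -230.1, 218.8]
eef_rot: [-1.8, 2.566, 0.001]
wrist_force: [0.5, 0.3, 0.0]
finger_gap: 1.001
gripper_force: 0.0
```

```bash
python3 - <<'E'
from poses import *
from station import readout,optics
w=optics.get_image("wrist")
cy=-.358
X=[[437+a*np.cos(cy)-b*np.sin(cy),-238+a*np.sin(cy)+b*np.cos(cy),z] for z in(20,67) for a,b in((-32,-32),(-32,32),(32,32),(32,-32))]
q=proj(w,X); print(q.round(0).tolist(), "cam",-w["R"].T@w["t"])
x0,y0=(q.min(0)-3).astype(int); x1,y1=(q.max(0)+3).astype(int)
g=cv2.cvtColor(w["img"],cv2.COLOR_RGB2HSV)[y0:y1,x0:x1].astype(int)
br=(g[...,0]<=34)&(g[...,1]>70)&(g[...,2]>60)
for r in range(0,g.shape[0]):
    if br[r].any(): print(f"{r:3d} "+"".join(str(min(int(g[r,c,2])//26,9)) if br[r,c] else "." for c in range(g.shape[1])))
# brass elsewhere in top view vs. start
t=optics.get_image("top"); 
def bm(c): h=cv2.cvtColor(c["img"],cv2.COLOR_RGB2HSV).astype(int); return ((h[...,0]>=10)&(h[...,0]<=26)&(h[...,1]>110)&(h[...,2]>60)).astype(np.uint8)
d=bm(t)&(1-cv2.dilate(bm(C["top"]),np.ones((3,3))))
n,l,st,ce=cv2.connectedComponentsWithStats(d); print([(int(a[4]),c.round().tolist()) for a,c in zip(st[1:],ce[1:]) if a[4]>8])
E
```

```text
[[463.0, 128.0], [455.0, 201.0], [386.0, 200.0], [390.0, 127.0], [486.0, 127.0], [476.0, 210.0], [396.0, 209.0], [401.0, 126.0]] cam [ 521.77024278 -293.27502212  379.76371318]
  6 ............................................................................335556655.....................
  7 ..........................................................................4445677777765...................
  8 ........................................................................4444567777677764..................
  9 .......................................................................44446677777677766..................
 10 ......................................................................3444577777777777665.................
 11 ......................................................................4444677777677777666.................
 12 .....................................................................44444677777777777666.................
 13 .......................777..655......................................33445777777777776666.................
 14 .......................66667666
[... 4005 characters left out ...]
..................................................................
 51 ..............................56666.......................................................................
[(118, [407.0, 223.0]), (60, [420.0, 234.0]), (9, [569.0, 238.0]), (10, [41.0, 242.0]), (21, [436.0, 261.0]), (9, [52.0, 264.0]), (25, [423.0, 285.0]), (17, [414.0, 286.0]), (35, [415.0, 301.0]), (18899, [511.0, 409.0]), (30, [403.0, 313.0]), (29, [423.0, 348.0]), (9, [193.0, 371.0]), (13, [205.0, 371.0]), (16, [125.0, 428.0]), (9, [82.0, 469.0]), (13, [240.0, 474.0]), (20, [149.0, 472.0]), (10, [527.0, 471.0]), (15, [546.0, 474.0]), (17, [36.0, 474.0]), (9, [227.0, 475.0]), (10, [234.0, 477.0]), (10, [31.0, 478.0])]
```

```bash
python3 - <<'E'
from poses import *
from station import optics
w2=optics.get_image("wrist"); w1,_=pickle.load(open("wb.pkl","rb"))
cy=-.358
X=[[437+a*np.cos(cy)-b*np.sin(cy),-238+a*np.sin(cy)+b*np.cos(cy),z] for z in(20,67) for a,b in((-32,-32),(-32,32),(32,32),(32,-32))]
def faces(w,thr):
    q=proj(w,X); x0,y0=(q.min(0)-3).astype(int); x1,y1=(q.max(0)+3).astype(int)
    g=cv2.cvtColor(w["img"],cv2.COLOR_RGB2HSV)[y0:y1,x0:x1].astype(int)
    m=((g[...,0]<=34)&(g[...,1]>70)&(g[...,2]>=thr)).astype(np.uint8); m=cv2.morphologyEx(m,cv2.MORPH_OPEN,np.ones((3,3),np.uint8))
    n,l,st,ce=cv2.connectedComponentsWithStats(m,connectivity=4)
    out=[]
    for k in range(1,n):
        if st[k,4]<30: continue
        c,r=cv2.minEnclosingCircle(np.argwhere(l==k)[:,::-1].astype(np.float32)); out.append((np.array(c)+[x0,y0],r,int(st[k,4]),(st[k,:4]+[x0,y0,0,0]).tolist()))
    return out
for w,t in((w1,140),(w2,135)):
    print("view")
    for c,r,a,b in faces(w,t): print(c.round(1),round(r,1),a,b, "at z34",plane(w,c,34)[0,:2].round(1),"z48",plane(w,c,48)[0,:2].round(1),"z20",plane(w,c,20)[0,:2].round(1))
E
```

```text
view
[342.8 136.4] 7.9 195 [336, 129, 15, 16] at z34 [ 403.  -252.3] z48 [ 404.  -252.6] z20 [ 402.  -252.1]
[286.5 141. ] 10.1 205 [279, 132, 17, 19] at z34 [ 449.3 -265. ] z48 [ 448.4 -264.7] z20 [ 450.2 -265.2]
[339.5 154.5] 11.8 304 [328, 147, 24, 16] at z34 [ 410.5 -239.1] z48 [ 411.2 -239.9] z20 [ 409.8 -238.3]
[297. 166.] 7.8 191 [290, 159, 15, 15] at z34 [ 448.2 -242.3] z48 [ 447.3 -243. ] z20 [ 449.  -241.7]
view
[464.2 135.8] 8.3 203 [457, 128, 15, 16] at z34 [ 402.2 -252.1] z48 [ 407.1 -253.8] z20 [ 397.3 -250.4]
[409.3 141.5] 7.3 117 [405, 135, 11, 14] at z34 [ 447.1 -263.4] z48 [ 450.2 -264.6] z20 [ 444.  -262.1]
[454.6 153.3] 8.1 117 [448, 146, 11, 16] at z34 [ 413.5 -240.8] z48 [ 417.9 -242.9] z20 [ 409.1 -238.7]
[468.5 153.8] 8.6 220 [461, 146, 16, 17] at z34 [ 402.5 -236.4] z48 [ 407.3 -238.7] z20 [ 397.6 -234.1]
[415.4 165.7] 8.1 194 [408, 158, 16, 16] at z34 [ 447.8 -242.1] z48 [ 450.8 -244.2] z20 [ 444.8 -240.1]
```

```bash
python3 - <<'E'
from poses import *
from station import optics
t=optics.get_image("top"); _,t9=pickle.load(open("w9.pkl","rb"))
for nm,c in(("now",t),("w9",t9),("start",C["top"])):
    h=cv2.cvtColor(c["img"],cv2.COLOR_RGB2HSV).astype(int)[335:362,408:440]
    print(nm); print("\n".join("".join("#" if 8<=a[0]<=28 and a[1]>100 and a[2]>60 else "g" if 60<a[0]<98 else "." for a in r) for r in h[::2]))
print(plane("top",[[423,348]],16))
def bm(c): h=cv2.cvtColor(c["img"],cv2.COLOR_RGB2HSV).astype(int); return ((h[...,0]>=8)&(h[...,0]<=28)&(h[...,1]>90)&(h[...,2]>50)).astype(np.uint8)
for c in (t9,):
    d=bm(c)[100:366]&(1-cv2.dilate(bm(C["top"])[100:366],np.ones((3,3))))
    n,l,st,ce=cv2.connectedComponentsWithStats(d); print([(int(a[4]),(q+[0,100]).round().tolist()) for a,q in zip(st[1:],ce[1:]) if a[4]>5])
s9=pickle.load(open("w9.pkl","rb"))[0]; 
d=bm(s9)&(1-cv2.dilate(bm(C["scene"]),np.ones((3,3)))); n,l,st,ce=cv2.connectedComponentsWithStats(d); print("scene",[(int(a[4]),q.round().tolist()) for a,q in zip(st[1:],ce[1:]) if a[4]>5 and 200<q[0]<560 and q[1]>90])
E
```

```text
now
gggggggggggggggggggggggggggggggg
gggggggggggggggggggggggggggggggg
gggggggggggggggggggggggggggggggg
gggggggggggggggggggggggggggggggg
gggggggggggggggggggggggggggggggg
gggggggggggggg#.gggggggggggggggg
ggggggggggggg######ggggggggggggg
gggggggggggg.######ggggggggggggg
ggggggggggggggg##.gggggggggggggg
gggggggggggggggggggggggggggggggg
gggggggggggggggggggggggggggggggg
gggggggggggggggggggggggggggggggg
gggggggggggggggggggggggggggggggg
gggggggggggggggggggggggggggggggg
w9
gggggggggggggggggggggggggggggggg
gggggggggggggggggggggggggggggggg
gggggggggggggggggggggggggggggggg
gggggggggggggggggggggggggggggggg
gggggggggggggggggggggggggggggggg
gggggggggggggg#.gggggggggggggggg
ggggggggggggg######ggggggggggggg
gggggggggggg.######ggggggggggggg
ggggggggggggggg##.gggggggggggggg
gggggggggggggggggggggggggggggggg
gggggggggggggggggggggggggggggggg
gggggggggggggggggggggggggggggggg
gggggggggggggggggggggggggggggggg
gggggggggggggggggggggggggggggggg
start
gggggggggggggggggggggggggggggggg
gggggggggggggggggggggggggggggggg
gggggggggggggggggggggggggggggggg
gggggggggggggggggggggggggggggggg
ggggggggggggggggggggggggggggggg
[... 293 characters left out ...]
ggggg
[[ 293.48762009 -264.68339682   16.        ]]
[(6, [340.0, 168.0]), (501, [415.0, 226.0]), (117, [296.0, 232.0]), (9, [290.0, 226.0]), (17, [409.0, 249.0]), (6, [404.0, 248.0]), (56, [421.0, 251.0]), (10, [302.0, 251.0]), (71, [300.0, 264.0]), (54, [434.0, 260.0]), (9, [407.0, 266.0]), (11, [280.0, 265.0]), (24, [414.0, 285.0]), (27, [423.0, 285.0]), (41, [416.0, 301.0]), (2328, [604.0, 348.0]), (29, [423.0, 348.0])]
scene [(352, [469.0, 111.0]), (16, [496.0, 125.0]), (14, [324.0, 128.0]), (8, [330.0, 129.0]), (155, [333.0, 142.0]), (139, [470.0, 153.0]), (16, [288.0, 161.0]), (24, [354.0, 165.0]), (22, [285.0, 176.0]), (8, [309.0, 178.0]), (180, [265.0, 195.0]), (287, [342.0, 198.0])]
```

```bash
python3 - <<'E'
from poses import *
p,Q=cur()
q,c=ik(np.array([309,-222,200.]),Q,np.array([-.1,.2,-.3,0,-1.1,-.3])); print(q.round(2),c)
q,c=ik(np.array([294,-264,8.]),Q,q); print(q.round(2),c)
plan([((309,-222,200),None)],step=125)
E
```

```text
[-0.19 -0.04 -0.58 -0.01 -1.03 -0.15] 3.062267842172922e-26
[-0.32  0.32 -0.79 -0.01 -0.46 -0.02] 6.025856929985839e-22
[0.368, 1.13, 0.087, 0.0, 0.0, 0.0]
[0.368, 1.13, 0.087, 0.0, 0.0, 0.0]
```

Emit:
carry_out --moves '[{"dx": 0.06,"dy": 0.2,"dz": 0.01,"ax": 0,"ay": 0,"az": 0},{"dx": 0.13,"dy": 0.4,"dz": 0.03,"ax": 0,"ay": 0,"az": 0},{"dx": 0.19,"dy": 0.6,"dz": 0.04,"ax": 0,"ay": 0,"az": 0},{"dx": 0.26,"dy": 0.8,"dz": 0.06,"ax": 0,"ay": 0,"az": 0},{"dx": 0.33,"dy": 1,"dz": 0.08,"ax": 0,"ay": 0,"az": 0}]'

```text
time: 36.65
tcp_pos: [440.0, -226.7, 210.6]
eef_rot: [-1.8, 2.566, 0.0]
wrist_force: [0.5, 0.9, -0.1]
finger_gap: 0.998
gripper_force: 0.0
```

Emit:
carry_out --moves '[{"dx": 0.08,"dy": 0.25,"dz": 0.02,"ax": 0,"ay": 0,"az": 0},{"dx": 0.16,"dy": 0.5,"dz": 0.04,"ax": 0,"ay": 0,"az": 0},{"dx": 0.25,"dy": 0.75,"dz": 0.06,"ax": 0,"ay": 0,"az": 0},{"dx": 0.33,"dy": 1,"dz": 0.08,"ax": 0,"ay": 0,"az": 0},{"dx": 0.33,"dy": 1,"dz": 0.08,"ax": 0,"ay": 0,"az": 0}]'

```text
time: 37.28
tcp_pos: [334.2, -223.7, 202.1]
eef_rot: [-1.799, 2.567, 0.0]
wrist_force: [0.8, 0.2, 0.3]
finger_gap: 0.998
gripper_force: 0.0
```

```bash
python3 - <<'E'
from poses import *
from station import readout,optics
s=readout.read_state();print(s["time"],s["tcp_pos"],s["joint_pos"].round(2))
w=optics.get_image("wrist"); u=proj(w,[[293.5,-264.7,9]])[0].astype(int); print(u)
g=cv2.cvtColor(w["img"],cv2.COLOR_RGB2HSV).astype(int)
x0,y0=max(u[0]-30,0),max(u[1]-25,0); g=g[y0:u[1]+25,x0:u[0]+30]
br=(g[...,0]<=34)&(g[...,1]>70)&(g[...,2]>50)
print(x0,y0)
for r in range(g.shape[0]):
    if br[r].any(): print(f"{r:3d} "+"".join(str(min(int(g[r,c,2])//26,9)) if br[r,c] else "." for c in range(g.shape[1])))
ys,xs=np.nonzero(br); c=[xs.mean()+x0,ys.mean()+y0]; print(c,cv2.minAreaRect(np.c_[xs,ys].astype(np.float32)),[plane(w,c,z)[0].round(1).tolist() for z in(9,16)])
E
```

```text
37.275 [ 334.16417833 -223.67079207  202.08364032] [-0.19  0.01 -0.53 -0.01 -1.03 -0.16]
[338 156]
308 131
 16 ..........................3444444444443.....................
 17 ..........................3445555666655543..................
 18 ..........................3445555666665554..................
 19 ..........................3445556666665553..................
 20 ..........................4445566666665553..................
 21 ..........................444555666665554...................
 22 ..........................445555666665554...................
 23 ..........................445555666665554...................
 24 .........................3455556666655555...................
 25 .........................3445556666655554...................
 26 ..........................455556666655554...................
 27 .........................3455556666655554...................
 28 .........................3455556666655554...................
 29 .........................4555556666555543...................
 30 .........................4555556666555543...................
 31 .........................3445556666655543...................
 32 ............................344445445444....................
[np.float64(340.88122605363986), np.float64(154.98467432950193)] ((33.0, 24.0), (16.0, 16.0), 90.0) [[290.9, -265.2, 9.0], [291.2, -265.7, 16.0]]
```

```bash
python3 - <<'E'
from poses import *
from station import readout
p,R=cur(); a=np.radians(160)
Q=frame([0,0,-1],[np.cos(a),np.sin(a),0])
x=plan([((291,-265.4,100),Q),((291,-265.4,50),Q),((291,-265.4,5.5),Q)],step=140)
x=plan([((291,-265.4,110),Q),((440.5,-228.6,130),Q),((440.5,-228.6,55),Q)],start=x,step=80)
q,c=ik(np.array([291,-265.4,5.5]),Q,np.array([-.3,.3,-.8,0,-.46,0])); print(q.round(2),c)
E
```

```text
[0.547, 0.285, 1.02, -0.002, 0.002, 0.001]
[-0.0, -0.0, 0.5, 0.0, -0.0, -0.0]
[0.0, -0.0, 0.445, 0.0, 0.0, -0.0]
[-0.0, 0.0, -0.522, 0.0, 0.0, 0.0]
[-0.0, 0.0, -0.522, 0.0, 0.0, -0.0]
[-0.429, -0.639, -0.1, 0.0, 0.0, 0.0]
[-0.429, -0.639, -0.1, 0.0, 0.0, 0.0]
[-0.0, -0.0, 0.75, 0.0, -0.0, 0.0]
[-0.32  0.33 -0.79  0.   -0.45 -0.03] 4.9406947931694617e-26
```

Emit:
carry_out --moves '[{"dx": 0.11,"dy": 0.06,"dz": 0.2,"ax": 0,"ay": 0,"az": 0},{"dx": 0.22,"dy": 0.12,"dz": 0.4,"ax": -0.001,"ay": 0.001,"az": 0},{"dx": 0.33,"dy": 0.18,"dz": 0.6,"ax": -0.002,"ay": 0.002,"az": 0},{"dx": 0.44,"dy": 0.23,"dz": 0.8,"ax": -0.002,"ay": 0.002,"az": 0.001},{"dx": 0.547,"dy": 0.285,"dz": 1,"ax": -0.002,"ay": 0.002,"az": 0.001}]' --fingers 0.5

```text
time: 37.95
tcp_pos: [292.3, -266.0, 101.1]
eef_rot: [1.8, -2.572, -0.001]
wrist_force: [-0.2, -0.2, -0.1]
finger_gap: 0.543
gripper_force: 0.0
```

Emit:
carry_out --moves '[{"dx": 0,"dy": 0,"dz": 0.1,"ax": 0,"ay": 0,"az": 0},{"dx": 0,"dy": 0,"dz": 0.2,"ax": 0,"ay": 0,"az": 0},{"dx": 0,"dy": 0,"dz": 0.3,"ax": 0,"ay": 0,"az": 0},{"dx": 0,"dy": 0,"dz": 0.4,"ax": 0,"ay": 0,"az": 0},{"dx": 0,"dy": 0,"dz": 0.5,"ax": 0,"ay": 0,"az": 0}]'

```text
time: 38.58
tcp_pos: [291.5, -265.5, 51.0]
eef_rot: [1.8, -2.572, -0.002]
wrist_force: [0.7, -0.4, -0.1]
finger_gap: 0.495
gripper_force: 0.0
```

```bash
python3 - <<'E'
from poses import *
from station import readout,optics
s=readout.read_state();a=np.radians(160);Q=frame([0,0,-1],[np.cos(a),np.sin(a),0])
print(s["time"],s["tcp_pos"],s["joint_pos"].round(2),s["finger_gap"])
plan([((291,-265.4,5.5),Q)])
t=optics.get_image("top"); print("spacer px expected",proj(t,[[291,-265.4,9]]))
E
```

```text
38.575 [ 291.53713311 -265.52358628   51.01696183] [-0.32  0.23 -0.76  0.   -0.58 -0.03] 0.49486108846817706
[0.0, 0.004, 0.455, 0.001, -0.0, -0.0]
spacer px expected [[422.84841713 349.03774499]]
```

Emit:
carry_out --moves '[{"dx": 0,"dy": 0,"dz": 0.12,"ax": 0,"ay": 0,"az": 0},{"dx": 0,"dy": 0,"dz": 0.24,"ax": 0,"ay": 0,"az": 0},{"dx": 0,"dy": 0,"dz": 0.35,"ax": 0,"ay": 0,"az": 0},{"dx": 0,"dy": 0,"dz": 0.42,"ax": 0,"ay": 0,"az": 0},{"dx": 0,"dy": 0.004,"dz": 0.455,"ax": 0,"ay": 0,"az": 0}]'

```text
time: 39.25
tcp_pos: [290.7, -265.5, 5.6]
eef_rot: [1.799, -2.572, -0.003]
wrist_force: [0.3, -0.9, 0.3]
finger_gap: 0.5
gripper_force: 0.0
```

Emit:
carry_out --moves '[{"dx": 0,"dy": 0,"dz": 0,"ax": 0,"ay": 0,"az": 0},{"dx": 0,"dy": 0,"dz": 0,"ax": 0,"ay": 0,"az": 0},{"dx": 0,"dy": 0,"dz": 0,"ax": 0,"ay": 0,"az": 0},{"dx": 0,"dy": 0,"dz": 0,"ax": 0,"ay": 0,"az": 0},{"dx": 0,"dy": 0,"dz": 0,"ax": 0,"ay": 0,"az": 0}]' --fingers 1 --squeeze 25

```text
time: 39.88
tcp_pos: [290.9, -265.5, 6.2]
eef_rot: [1.799, -2.572, -0.002]
wrist_force: [0.2, -0.1, 0.6]
finger_gap: 0.148
gripper_force: 25.0
```

Emit:
carry_out --moves '[{"dx": 0,"dy": 0,"dz": -0.1,"ax": 0,"ay": 0,"az": 0},{"dx": 0,"dy": 0,"dz": -0.3,"ax": 0,"ay": 0,"az": 0},{"dx": 0,"dy": 0,"dz": -0.5,"ax": 0,"ay": 0,"az": 0},{"dx": 0,"dy": 0,"dz": -0.75,"ax": 0,"ay": 0,"az": 0},{"dx": 0,"dy": 0,"dz": -1,"ax": 0,"ay": 0,"az": 0}]'

```text
time: 40.5
tcp_pos: [290.8, -265.3, 107.4]
eef_rot: [1.799, -2.573, -0.002]
wrist_force: [-0.0, 0.8, 0.3]
finger_gap: 0.146
gripper_force: 25.0
```

```bash
python3 - <<'E'
from poses import *
from station import readout,optics
s=readout.read_state();a=np.radians(160);Q=frame([0,0,-1],[np.cos(a),np.sin(a),0])
print(s["time"],s["tcp_pos"],s["finger_gap"]*87)
plan([((440.5,-228.6,130),Q)],step=90);print("then down"); plan([((440.5,-228.6,55),Q)],start=(np.array([440.5,-228.6,130]),Q))
E
```

```text
40.5 [ 290.84185934 -265.32968932  107.40357826] 12.68535171573485
[-0.429, -0.64, -0.115, 0.0, -0.0, -0.0]
[-0.429, -0.64, -0.114, 0.0, -0.0, -0.0]
then down
[0.0, 0.0, 0.75, 0.0, 0.0, 0.0]
```

Emit:
carry_out --moves '[{"dx": -0.07,"dy": -0.11,"dz": -0.02,"ax": 0,"ay": 0,"az": 0},{"dx": -0.16,"dy": -0.24,"dz": -0.05,"ax": 0,"ay": 0,"az": 0},{"dx": -0.25,"dy": -0.37,"dz": -0.07,"ax": 0,"ay": 0,"az": 0},{"dx": -0.34,"dy": -0.51,"dz": -0.09,"ax": 0,"ay": 0,"az": 0},{"dx": -0.429,"dy": -0.64,"dz": -0.115,"ax": 0,"ay": 0,"az": 0}]'

```text
time: 41.12
tcp_pos: [367.0, -246.6, 116.9]
eef_rot: [1.799, -2.571, -0.004]
wrist_force: [-0.3, 0.7, -0.3]
finger_gap: 0.15
gripper_force: 25.0
```

Emit:
carry_out --moves '[{"dx": -0.1,"dy": -0.15,"dz": -0.03,"ax": 0,"ay": 0,"az": 0},{"dx": -0.2,"dy": -0.3,"dz": -0.06,"ax": 0,"ay": 0,"az": 0},{"dx": -0.3,"dy": -0.45,"dz": -0.08,"ax": 0,"ay": 0,"az": 0},{"dx": -0.38,"dy": -0.57,"dz": -0.1,"ax": 0,"ay": 0,"az": 0},{"dx": -0.429,"dy": -0.64,"dz": -0.114,"ax": 0,"ay": 0,"az": 0}]'

```text
time: 41.75
tcp_pos: [441.7, -228.5, 128.5]
eef_rot: [1.799, -2.572, -0.002]
wrist_force: [0.1, -0.1, 0.1]
finger_gap: 0.147
gripper_force: 25.0
```

Emit:
carry_out --moves '[{"dx": 0,"dy": 0,"dz": 0.15,"ax": 0,"ay": 0,"az": 0},{"dx": 0,"dy": 0,"dz": 0.3,"ax": 0,"ay": 0,"az": 0},{"dx": 0,"dy": 0,"dz": 0.45,"ax": 0,"ay": 0,"az": 0},{"dx": 0,"dy": 0,"dz": 0.6,"ax": 0,"ay": 0,"az": 0},{"dx": 0,"dy": 0,"dz": 0.75,"ax": 0,"ay": 0,"az": 0}]'

```text
time: 42.38
tcp_pos: [440.5, -228.8, 53.1]
eef_rot: [1.798, -2.573, -0.002]
wrist_force: [0.1, -0.1, -0.1]
finger_gap: 0.147
gripper_force: 25.0
```

Emit:
carry_out --moves '[{"dx": 0,"dy": 0,"dz": 0,"ax": 0,"ay": 0,"az": 0},{"dx": 0,"dy": 0,"dz": 0,"ax": 0,"ay": 0,"az": 0},{"dx": 0,"dy": 0,"dz": 0,"ax": 0,"ay": 0,"az": 0},{"dx": 0,"dy": 0,"dz": 0,"ax": 0,"ay": 0,"az": 0},{"dx": 0,"dy": 0,"dz": 0,"ax": 0,"ay": 0,"az": 0}]' --fingers 0.75

```text
time: 43.0
tcp_pos: [440.7, -228.8, 53.7]
eef_rot: [1.799, -2.573, -0.002]
wrist_force: [0.3, 0.2, 0.5]
finger_gap: 0.25
gripper_force: 0.0
```

Emit:
carry_out --moves '[{"dx": 0,"dy": 0,"dz": -0.2,"ax": 0,"ay": 0,"az": 0},{"dx": 0,"dy": 0,"dz": -0.4,"ax": 0,"ay": 0,"az": 0},{"dx": 0,"dy": 0,"dz": -0.6,"ax": 0,"ay": 0,"az": 0},{"dx": 0,"dy": 0,"dz": -0.8,"ax": 0,"ay": 0,"az": 0},{"dx": 0,"dy": 0,"dz": -1,"ax": 0,"ay": 0,"az": 0}]'

```text
time: 43.62
tcp_pos: [440.7, -228.7, 154.2]
eef_rot: [1.799, -2.572, -0.002]
wrist_force: [0.3, -0.0, -0.9]
finger_gap: 0.247
gripper_force: 0.0
```

Emit:
carry_out --moves '[{"dx": -0.09,"dy": 0.06,"dz": -0.13,"ax": 0,"ay": 0,"az": 0},{"dx": -0.18,"dy": 0.12,"dz": -0.26,"ax": 0,"ay": 0,"az": 0},{"dx": -0.27,"dy": 0.18,"dz": -0.39,"ax": 0,"ay": 0,"az": 0},{"dx": -0.36,"dy": 0.24,"dz": -0.52,"ax": 0,"ay": 0,"az": 0},{"dx": -0.45,"dy": 0.3,"dz": -0.65,"ax": 0,"ay": 0,"az": 0}]'

```text
time: 44.25
tcp_pos: [428.1, -175.3, 219.3]
eef_rot: [1.799, -2.572, -0.002]
wrist_force: [0.4, -0.2, -0.4]
finger_gap: 0.249
gripper_force: 0.0
```

```bash
python3 - <<'E'
from poses import *
from station import readout,optics
s=readout.read_state(); print(s["time"],s["tcp_pos"],s["finger_gap"])
w=optics.get_image("wrist"); t=optics.get_image("top")
cy=-.358
X=[[437+a*np.cos(cy)-b*np.sin(cy),-238+a*np.sin(cy)+b*np.cos(cy),z] for z in(20,67) for a,b in((-32,-32),(-32,32),(32,32),(32,-32))]
q=proj(w,X); print(q.round(0).tolist()); x0,y0=np.maximum(q.min(0)-6,0).astype(int); x1,y1=(q.max(0)+6).astype(int)
g=cv2.cvtColor(w["img"],cv2.COLOR_RGB2HSV)[y0:y1,x0:x1].astype(int)
for r in range(0,g.shape[0],2): print("".join(str(min(a[2]//26,9)) if (a[0]<=34 and a[1]>70 and a[2]>60) else "." if 95<a[0]<130 else " " for a in g[r]))
def bm(c): h=cv2.cvtColor(c["img"],cv2.COLOR_RGB2HSV).astype(int); return ((h[...,0]>=8)&(h[...,0]<=28)&(h[...,1]>90)&(h[...,2]>50)).astype(np.uint8)
d=bm(t)[100:366]&(1-cv2.dilate(bm(C["top"])[100:366],np.ones((3,3))))
n,l,st,ce=cv2.connectedComponentsWithStats(d); print([(int(a[4]),(q+[0,100]).round().tolist()) for a,q in zip(st[1:],ce[1:]) if a[4]>5])
E
```

```text
44.25 [ 428.0858822  -175.28022997  219.28502309] 0.24889449715258383
[[312.0, 117.0], [311.0, 190.0], [241.0, 189.0], [239.0, 116.0], [312.0, 113.0], [311.0, 197.0], [231.0, 196.0], [228.0, 112.0]]
                                                                                                 
    .............................................................................................
..  .............................................................................................
. . .............................................................................................
... .............................................................................................
.   ............................................................................. 677776 ........
.. . ...........................................................................88998889886......
 . . ..................555554 ................................................78898888998888 ....
     .................566655556654 .......................................... 899988899988887....
     ..............
[... 3355 characters left out ...]
.......................................................
      ...........................................................................................
   . .. .........................................................................................
. ....  .........................................................................................
  .      ........................................................................................
                                                                                                 
[(456, [415.0, 225.0]), (7, [290.0, 265.0]), (6, [438.0, 266.0]), (7, [433.0, 275.0]), (10, [382.0, 295.0]), (24, [417.0, 302.0]), (2325, [604.0, 348.0])]
```

```bash
python3 -c "
from station import ctrl
print(ctrl.finish_job())"
```

```text
the job is handed in; nothing more can be done
None
```

The job is handed in, with no verdict shown. The carousel is one click on, all six spacers are in the blue bin (one bounced out during the pour and I put it back), and the empty cup is upright on the mat. I never re-measured whether the other loose things stayed put.

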